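# Tuck the card plate under the hold-down arm in the stores cabinet

## Robot

A 6-joint arm with a two-finger parallel gripper is mounted at the origin on the work surface. World frame = base frame: x ahead of the robot, y to its left, z up, the work surface at z = 0. Lengths are in mm, angles in rad, forces in N, time in s.
With the tool pointing down it reaches from about 275 to 1000 mm from the base axis. Payload 8.4 kg.
Tool frame: the origin (TCP) lies at the very end of the fingers, on their centre line; the grasp point (between the pads) lies 19 mm behind it; z points along the fingers, x is the direction in which the jaws open and shut, and the axes are right-handed (so a half turn about z gives the same grasp; the last joint's range is limited). The gripper opens to 85 mm and grips with 20 to 120 N. Pads are 22 mm wide; open, the fingers measure 114 mm over their backs; the gripper's body (76 mm by 85 mm) begins 54 mm behind the grasp point. The pads swing forward as they close: fully open they stand 13 mm farther back than shut.
Start: joints at [1.212, 0.353, 1.633, -0, 1.155, -0.002], TCP at [218.297, 585.64, 231.281] pointing down, gripper open.
Joint ranges: [-2.63, 2.63], [-0.92, 2.1], [0.06, 2.66], [-1.3, 4.44], [0, 2.69], [-3.02, 3.02]. Speed limits (rad/s): [2.22, 2.22, 2.79, 3.14, 3.14, 3.14].

## Interface

Orientations are given as [roll, pitch, yaw] about the fixed x, y, z axes, in that order (R = Rz(yaw) Ry(pitch) Rx(roll)).
In Python, from rig import r gives the robot as it stands.
- The arm moves only by the tool arm_command, never from a script. Its argument "targets" is a list of rows, each a list of 6 numbers: the shift along the tool's x, y, z in m, then the turn, a rotation vector about the tool's x, y, z in rad. A call has 1 to 20 rows; each row shifts and turns the commanded pose from where the row before left it, along the tool's axes as they then stand; what a row does not reach is not made up. A row lasts 1/12 s, in which the tool goes at most 41.7 mm and 7.16 degrees, less where a joint would pass 70% of its speed; a pose out of reach is approached as far as the arm can. A call is refused whole if a number of a shift passes 0.0417 or a number of a turn 0.125, either way. A call with a gripper value outside its range is refused whole. "fingers" is the finger opening in m, from 0 to 0.0854, set as the call begins (left out, the last holds). The fingers move at their own pace and stop on an object; "squeeze" is the grip in N (left out, the last holds). Time passes only in rows, so rows that do not move let the fingers close. It gives the time, the measured TCP pose, the force and the opening at its end, in the units of the state.
- r.sense(): the state, without advancing time (a new reading comes with each control period).
- r.grab_frame(name): name is "side" or "top"; returns a dict with "image" (400x640x3 uint8, blue, green, red), "fx", "fy", "cx", "cy" (pixels), "k1" (the pictures are not rectified: a ray, as slopes to the right and down, at radius r is drawn at 1 + k1 r^2 times it, then the intrinsics apply), "xyz" and "orientation" of the camera in the world. Camera axes: x right, y down, z forward; pixel columns grow to the right and rows downward; lengths in mm; the calibration is good to about 2 mm. A picture is of the moment at which its call begins. There is no depth.
- r.sign_off(): hands the job in, once; it reports no verdict.
The state is a dict: "clock": time; "qpos": joint angles; "qvel": joint speeds; "joint_efforts": joint torques, N m; "eef_pos": TCP position; "tcp_rot": TCP orientation; "contact_force": force on the tool from outside, world axes, zero at the start; "wrist_torque": the same for the moment, N m; "opening": opening from 0.0 (shut) to 1.0 (fully open).
Only numpy, scipy, OpenCV 4.12 (cv2) and the standard library are available. Lean on these libraries where they do the work, as an engineer would, in place of code of your own. Each camera call takes 0.05 s, during which the arm holds its last target.

## Task

Turn the red quarter-turn latch knob on the sloping cabinet to release its door, and lift the door by the knob until it swings wide open by itself. Then take the yellow card plate by its black finger grip, lay it flat on the pile of cards inside, and slide it straight up the slope under the middle of the sprung steel arm until its far edge meets the stop bar. Let go, leaving the plate held under the arm and the door wide open; leave the bin, jar and wrench where they are.

Things in the scene. Friction and masses are not known exactly. Their poses are not given: they have to be found in the camera images.
- latch (a joint): red quarter-turn knob: 0 = latched (bar points up and down the slope), 1.57 = fully turned, clockwise as seen looking at the door. Holds the door until about 1.2 rad. Takes about 0.1 N m, stays where it is left. Starts between 0 and 0.2.
- knob_grip (a point): on the knob's axis at the height to grip, 24 mm above the door's face. Red bar 60 mm long (its x), 14 mm wide (its y), from 8 to 36 mm above the door, on a black disc 54 mm across. z points out of the door along the knob's axis; axes turn with the knob and ride on the door. The shut door slopes 25 degrees from level, facing up and towards the robot, so the axis leans 25 degrees.
- door (a joint): door angle: 0 shut, 2.2 wide open at its end stop. Once the latch is released, lift the door by its knob to about 0.45 rad (about 1 N); left lower than about 0.2 it stays there, and from 0.4 its gas spring swings it the rest of the way by itself within about 5 s, up and over to the left.
- hinge (a point): mid-point of the hinge line, on the cabinet's left edge as the robot sees it; does not move with the door. x runs along the hinge, up the slope, y to the cabinet's left, z square out of the shut door. The door, blue frame and clear window, 276 (x) x 244 (y) x 6 mm, lies towards -y; its free edge lifts to +z and over to +y. The shut knob is 207 mm towards -y and 20 mm towards -x from here.
- door_edge (a point): middle of the door's free edge, opposite the hinge; moves with the door (same axes as hinge when shut). The shut cabinet's grey body fills all below the door; the door's near edge is 135 mm above the bench, its far edge 250 mm.
- home (a point): where plate_mid must end: in the tray, 3 mm above the card pile. x points up the 25 degree slope, y to the cabinet's left, z square out. Pile: x -104 to +58 mm from here, 90 mm wide. Tray rim 46 mm above the pile; inner walls at x -154 and +106, y -110 and +110 mm. A dark stop bar, 9 mm higher than the pile, crosses its top end, face at x = +58 mm: the plate's far edge must meet it.
- hold_arm (a joint): sprung steel hold-down arm, 40 mm wide, hinged 94 mm up the slope from home, reaching down the slope over the pile: 0 = resting on the pile, about 0.08 with the plate under it. Presses with about 1.5 N at a point 28 mm up the slope from home. A plate pushed up the slope rides under its turned-up lip and lifts it (a push of 3 to 8 N). Smooth; no need to lift it by hand.
- lip_tip (a point): tip of the arm's turned-up lip, 11 mm above the pile, on the line y = 0 of home, 4 mm down the slope from it; the lip meets the pile 32 mm farther up. Same axes as home. Moves with the arm.
- plate_mid (a point): centre of the loose yellow plate, 116 x 84 x 6 mm, 70 to 140 g, lying flat on the bench at first. x points along its length from the finger grip to the far edge (the edge that goes under the arm), z up out of its face, on which the grip stands.
- plate_grip (a point): point to grip in the plate's black finger grip, 36 mm from the plate's centre towards -x and 24 mm above the centre: a block 40 mm long (x), 16 mm wide (y), standing 34 mm above the plate's top face. Same axes as plate_mid. Pinch it across its 16 mm width.
- bin: loose blue stock bin 130 x 100 x 65 mm, open at the top; origin at the centre of its underside. Leave alone.
- jar: loose glass jar with a red lid, 76 mm across, 100 mm tall; origin at the centre of its underside. Leave alone.
- wrench: loose steel wrench 190 mm long lying on the bench. Leave alone.
There are look-alikes about, which are no part of the job. Of the things that look like the part that bears plate_mid, the middle-sized one is meant.

How it is judged (in metres and radians):
On the way, in this order (a step that is already met when the one before it is completed fails the run):
1. the latch knob is turned (value of joint latch above 1.2 rad), for 0.1 s.
2. the door is wide open (value of joint door above 1.9 rad), for 0.2 s.
At the end, for the whole second after the job is handed in: Door over 1.9 rad open; plate flat on the pile (within 5 mm, 0.1 rad), grip down the slope, far edge within 10 mm of the stop bar, within 15 mm of the middle and 0.15 rad of straight, under the sprung arm (raised over 0.04 rad), at rest; bin, jar and wrench within 30 mm of their starts (value of joint door above 1.9 rad and value of joint hold_arm above 0.04 rad and x of plate_mid in the frame of home between -0.01 and 0.006 m and y of plate_mid in the frame of home between -0.015 and 0.015 m and z of plate_mid in the frame of home between -0.005 and 0.005 m and x of plate_grip in the frame of home below -0.02 m and angle between the x axis of plate_mid and the x axis of home, either way round below 0.15 rad and angle between the z axis of plate_mid and the z axis of home, either way round below 0.1 rad and velocity of joint hold_arm below 0.1 rad/s); the robot touches nothing.
It fails at once if the bin is moved more than 30 mm (distance of bin from where it was at the start of the episode above 0.03 m).
It fails at once if the jar is moved more than 30 mm (distance of jar from where it was at the start of the episode above 0.03 m).
It fails at once if the wrench is moved more than 30 mm (distance of wrench from where it was at the start of the episode above 0.03 m).
It also fails if it takes over 70 s, if anything falls off the work surface, if the arm or the gripper's body presses on something with over 40 N, if the wrist force passes 120 N, or if a joint passes its speed limit or range.

## Working session

There is one attempt and no reset: what is moved stays moved. The work goes in short steps, Python scripts to look and compute and a tool call to move; the robot and the scene stay as the last step left them, time stands still between calls to the robot, and variables do not carry over. Pictures are saved under pics/ and viewed, and the job is handed in when it is done.

Besides the shell and the picture viewer there is one more tool, called after "Request:" as name(argument=value, ...), one argument or row to a line, values as JSON. arm_command: Moves the arm, as the interface text tells. Its arguments: {"type":"object","properties":{"targets":{"type":"array"},"fingers":{"type":"number"},"squeeze":{"type":"number"}},"required":["targets"]}

```bash
mkdir -p pics; ls; python3 - <<'E'
from rig import r
import cv2
print(r.sense())
for n in("side","top"):
    f=r.grab_frame(n); cv2.imwrite(f"pics/{n}0.png",f["image"])
    print({k:v for k,v in f.items() if k!="image"})
E
```

```text
pics
{'clock': 0.0, 'qpos': array([ 1.21161097e+00,  3.53640070e-01,  1.63412203e+00,  1.14025532e-06,
        1.15522899e+00, -2.35877371e-03]), 'qvel': array([-1.72685691e-04, -1.04793481e-03, -1.14851932e-05,  8.29238872e-04,
       -4.77965963e-04,  1.53614432e-03]), 'joint_efforts': array([-5.09392703e-03, -6.05240107e+01, -3.42066514e+01, -4.03397289e-04,
        9.28765250e-03, -2.09742257e-05]), 'eef_pos': array([218.12140503, 585.19252235, 230.57191629]), 'tcp_rot': array([-3.14158831e+00,  1.39843627e-03,  1.21396928e+00]), 'contact_force': array([-0.29376357, -0.2818133 , -0.75534107]), 'wrist_torque': array([-0.08674112,  0.03176945,  0.07963333]), 'opening': 0.9954501732983636}
{'fx': 383.99830087381315, 'fy': 383.99830087381315, 'cx': 319.7910812469785, 'cy': 198.9634821147926, 'k1': -0.015002647974490177, 'xyz': array([551.92018876, 736.05590764, 972.5624624 ]), 'orientation': array([-2.44806212,  0.01280295, -3.13949625])}
{'fx': 441.7111030319832, 'fy': 441.7111030319832, 'cx': 324.27281831300684, 'cy': 197.81257734505192, 'k1': -0.0066205526980169455, 'xyz': array([ 342.44564758,   12.81044679, 1391.63990567]), 'orientation': array([-2.97168517,  0.02110352, -1.56964436])}
```

View pics/side0.png

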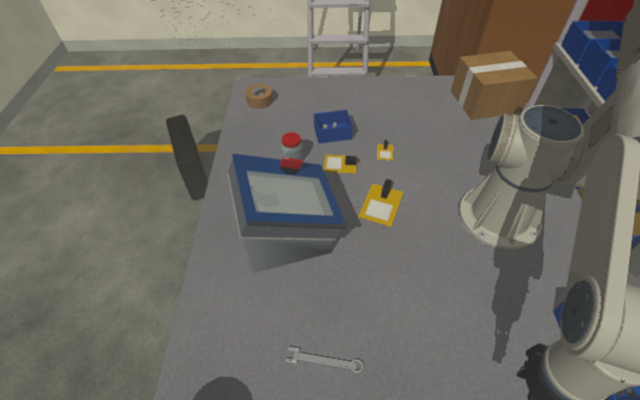

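View pics/top0.png

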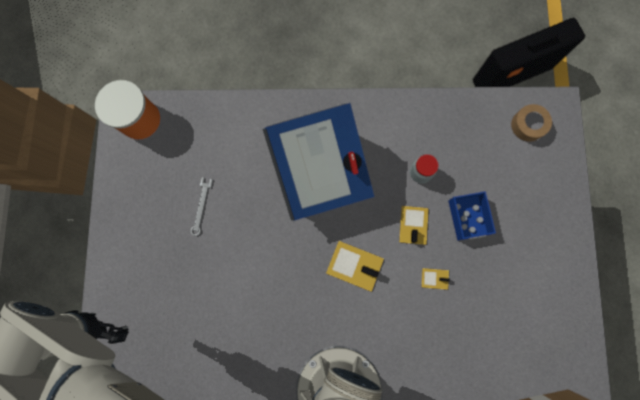

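The yellow plates, by top-view pixel, are (355,265) large, (414,225) middle and (435,279) small. Red things that could pass for the knob are the knob itself at (352,163) and the jar lid at (427,165). I'll crop close to check the choices.

```bash
cat > h.py <<'E'
import numpy as np, cv2
from scipy.spatial.transform import Rotation as R
def cam(f):
    K=np.array([[f["fx"],0,f["cx"]],[0,f["fy"],f["cy"]],[0,0,1]]);d=np.array([f["k1"],0,0,0,0])
    return K,d,R.from_euler("xyz",f["orientation"]).as_matrix(),np.array(f["xyz"])
def proj(f,P):
    K,d,Rm,t=cam(f); Rc=Rm.T
    return cv2.projectPoints(np.atleast_2d(P).astype(float),cv2.Rodrigues(Rc)[0],-Rc@t,K,d)[0].reshape(-1,2)
def ray(f,px):
    K,d,Rm,t=cam(f)
    u=cv2.undistortPoints(np.atleast_2d(px).astype(float).reshape(-1,1,2),K,d).reshape(-1,2)
    D=np.c_[u,np.ones(len(u))]@Rm.T
    return t,D
def onz(f,px,z):
    t,D=ray(f,px); return t+D*((z-t[2])/D[:,2])[:,None]
def crop(img,x0,y0,w,h,s,name):
    cv2.imwrite(name,cv2.resize(img[y0:y0+h,x0:x0+w],None,fx=s,fy=s,interpolation=cv2.INTER_CUBIC))
E
python3 - <<'E'
from h import *
a=cv2.imread("pics/top0.png");b=cv2.imread("pics/side0.png")
crop(a,255,95,135,135,4.4,"pics/t_cab.png")
crop(a,320,195,140,105,5.5,"pics/t_pl.png")
crop(b,220,120,140,120,5,"pics/s_cab.png")
E
```

```text
(no output)
```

View pics/t_cab.png

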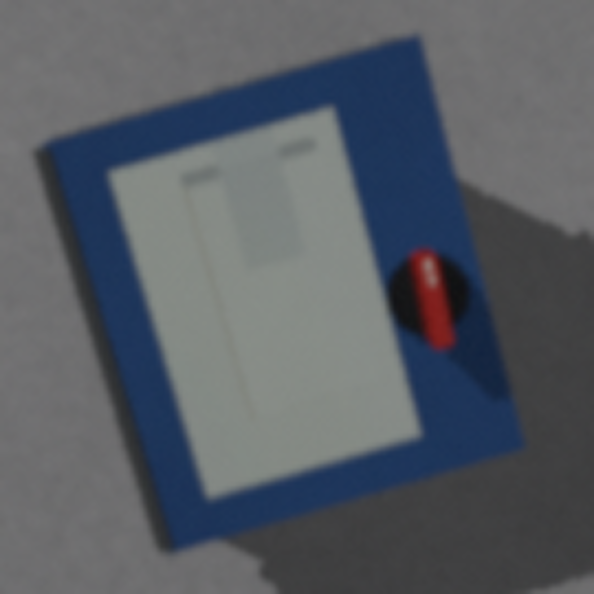

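View pics/t_pl.png

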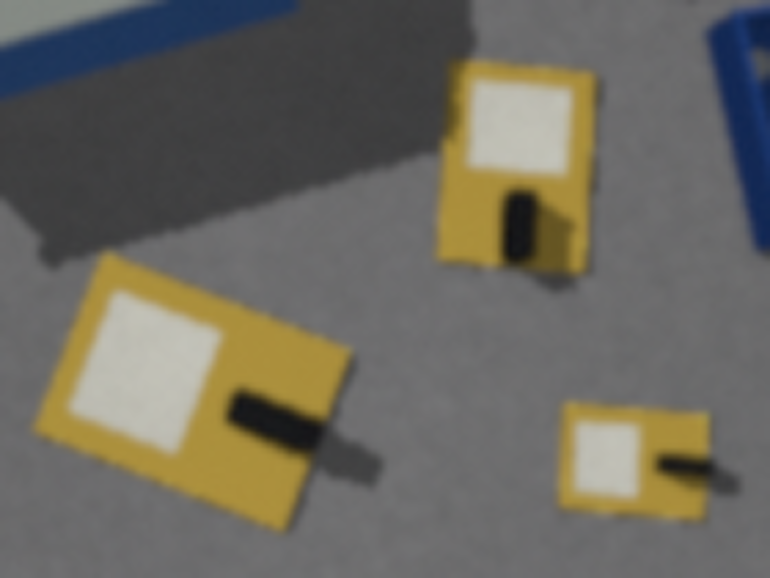

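View pics/s_cab.png

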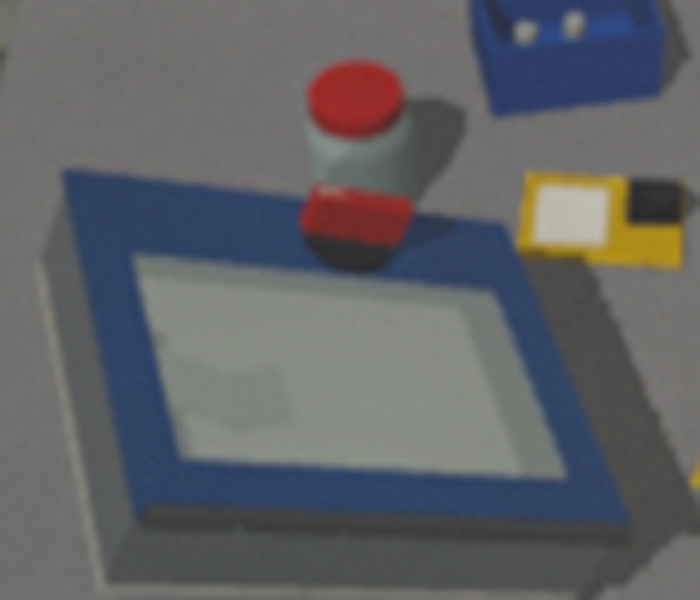

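```bash
cat > fit.py <<'E'
from h import *
from rig import r
from scipy.optimize import least_squares
ft=r.grab_frame("top");fs=r.grab_frame("side")
def un(p,x0,y0,s): return np.array([x0,y0])+(np.array(p)+.5)/s-.5
# order: far-left, far-right, near-right, near-left
T=un([(50,145),(418,37),(523,445),(172,550)],255,95,4.4)
S=un([(135,518),(65,170),(503,225),(630,525)],220,120,5)
s25=np.radians(25)
def frame(psi):
    return R.from_euler("z",psi).as_matrix()@R.from_euler("y",-s25).as_matrix()
L=np.array([(138,0,0),(138,-244,0),(-138,-244,0),(-138,0,0)],float)
def res(p,use=3):
    P=p[:3]+L@frame(p[3]).T
    o=[]
    if use&1:o.append(proj(ft,P)-T)
    if use&2:o.append(proj(fs,P)-S)
    return np.concatenate(o).ravel()
for u in (1,2,3):
    q=least_squares(res,[500,100,190,0.2],args=(u,))
    print(u,q.x.round(3),q.cost); 
print(q.fun.reshape(-1,2).round(1)); F=frame(q.x[3])
print("corner z",(q.x[:3]+L@F.T)[:,2])
# knob
K0=q.x[:3]+F@np.array([-20,-207,0])
print("knob base",K0)
kt=un([(425,252),(443,346)],255,95,4.4); n=F[:,2]
def onpl(f,px,p0,n):
    t,D=ray(f,px); return t+D*((p0-t)@n/(D@n))[:,None]
k=onpl(ft,kt,K0+36*n,n); print("knob ends top",k, (k.mean(0)-K0)@F, (k[0]-k[1])@F)
# plate
C=un([(462,60),(597,72),(587,275),(437,260)],320,195,5.5)
c=onz(ft,C,6);print(c.round(1), c.mean(0), [np.linalg.norm(c[i]-c[(i+1)%4]) for i in range(4)])
L2=np.array([(58,42,6),(58,-42,6),(-58,-42,6),(-58,42,6)],float)
S2=un([(520,258),(527,173),(688,180),(682,270)],220,120,5)
for u in(1,2,3):
    def rp(p):
        P=np.array([p[0],p[1],0])+L2@R.from_euler("z",p[2]).as_matrix().T
        return np.concatenate([proj(ft,P)-C if u&1 else np.zeros((0,2)),proj(fs,P)-S2 if u&2 else np.zeros((0,2))]).ravel()
    q2=least_squares(rp,[c.mean(0)[0],c.mean(0)[1],0]);print("plate",q2.x,q2.fun.round(1))
E
python3 fit.py
```

```text
1 [6.18832e+02 1.64739e+02 1.68864e+02 2.89000e-01] 0.39960314309034206
2 [6.13735e+02 1.64423e+02 1.85980e+02 2.92000e-01] 1.4879823607667466
3 [6.14320e+02 1.63828e+02 1.84545e+02 2.90000e-01] 3.437532218582245
[[-1.2 -0.1]
 [ 0.9 -0.5]
 [ 0.9  0.3]
 [-0.   0.5]
 [ 0.4 -0.9]
 [-0.4  0.3]
 [-0.4  0. ]
 [-0.1  1.4]]
corner z [242.86629795 242.86629795 126.22365771 126.22365771]
knob base [656.22313728 -39.69539469 176.09261259]
knob ends top [[670.12530115 -35.71436048 222.55701902]
 [616.19092833 -47.52662756 196.88286815]] [ 2.36679469  1.89644243 36.        ] [ 6.07502164e+01 -4.12546373e+00  6.45057589e-14]
[[ 554.9 -208.6    6. ]
 [ 547.8 -285.6    6. ]
 [ 431.7 -275.6    6. ]
 [ 440.2 -191.1    6. ]] [ 493.62732117 -240.24142318    6.        ] [np.float64(77.3688463213447), np.float64(116.54542315382352), np.float64(84.8508662056985), np.float64(116.04108968129187)]
plate [ 4.93635019e+02 -2.40227626e+02 -1.11026589e-01] [-1.2 -0.3  0.9  0.4 -0.   0.1  0.3 -0.1]
plate [ 4.93235666e+02 -2.30305832e+02 -9.00116255e-02] [-0.5 -0.1  0.1  0.2 -0.   0.5  0.5 -0.6]
plate [ 4.93324026e+02 -2.37426467e+02 -1.03624133e-01] [-2.2 -0.1 -0.1  0.3 -0.8  0.1 -0.5  0.1 -0.7 -1.8  0.2 -1.3 -0.  -0.7
  0.1 -1.9]
```

```bash
python3 - <<'E'
a=open("fit.py").read().replace("(462,60),(597","(449,61),(597")
a=a.replace("kt=un","""
for z in (184.5,188,192.5):
    qz=least_squares(lambda p:res([p[0],p[1],z,p[2]]),[600,150,.29]);print(z,qz.x.round(3),qz.cost,qz.fun.reshape(-1,2).round(1).tolist())
    Fz=frame(qz.x[2]);Kz=np.array([qz.x[0],qz.x[1],z])+Fz@np.array([-20,-207,0])
    for ang in(0,.07):
        Rk=Fz@R.from_euler('z',-ang).as_matrix()
        B=np.array([(x,y,zz) for zz in(36,8) for x in(30,-30) for y in (7,-7)])
        print('knob',ang,Kz.round(1),((proj(ft,Kz+B@Rk.T)-[255,95]+.5)*4.4).round().astype(int).tolist(),((proj(fs,Kz+B@Rk.T)-[220,120]+.5)*5).round().astype(int).tolist())
kt=un""")
open("fit.py","w").write(a)
from h import *
crop(cv2.imread("pics/side0.png"),275,145,35,35,16,"pics/s_kn.png")
crop(cv2.imread("pics/top0.png"),335,145,35,35,16,"pics/t_kn.png")
E
python3 fit.py
```

```text
1 [6.18832e+02 1.64739e+02 1.68864e+02 2.89000e-01] 0.39960314309034206
2 [6.13735e+02 1.64423e+02 1.85980e+02 2.92000e-01] 1.4879823607667466
3 [6.14320e+02 1.63828e+02 1.84545e+02 2.90000e-01] 3.437532218582245
[[-1.2 -0.1]
 [ 0.9 -0.5]
 [ 0.9  0.3]
 [-0.   0.5]
 [ 0.4 -0.9]
 [-0.4  0.3]
 [-0.4  0. ]
 [-0.1  1.4]]
corner z [242.86629795 242.86629795 126.22365771 126.22365771]
knob base [656.22313728 -39.69539469 176.09261259]
184.5 [6.14328e+02 1.63814e+02 2.90000e-01] 3.4377146244655568 [[-1.2, -0.1], [0.9, -0.5], [0.9, 0.3], [-0.0, 0.5], [0.4, -0.9], [-0.4, 0.3], [-0.4, 0.0], [-0.1, 1.4]]
knob 0 [656.2 -39.7 176. ] [[416, 260], [437, 254], [440, 351], [461, 345], [409, 253], [430, 247], [432, 342], [453, 336]] [[317, 204], [312, 187], [414, 215], [408, 199], [301, 240], [295, 223], [396, 251], [390, 234]]
knob 0.07 [656.2 -39.7 176. ] [[419, 258], [441, 254], [436, 351], [458, 346], [412, 252], [433, 247], [429, 342], [450, 338]] [[316, 201], [312, 184], [414, 218], [409, 202], [299, 237], [295, 221], [396, 253], [392, 237]]
188 [6.13691e+02 1.64870e+02 2.91000e-01] 4.52051816161
[... 1256 characters left out ...]
88286815]] [ 2.36679469  1.89644243 36.        ] [ 6.07502164e+01 -4.12546373e+00  6.45057589e-14]
[[ 554.3 -201.1    6. ]
 [ 547.8 -285.6    6. ]
 [ 431.7 -275.6    6. ]
 [ 440.2 -191.1    6. ]] [ 493.48587791 -238.37426598    6.        ] [np.float64(84.76276532885963), np.float64(116.54542315382352), np.float64(84.8508662056985), np.float64(114.59067619028762)]
plate [ 4.93489325e+02 -2.38376911e+02 -8.79152912e-02] [ 0.2 -0.2 -0.1  0.1 -0.1 -0.1  0.1  0.3]
plate [ 4.93235666e+02 -2.30305832e+02 -9.00116225e-02] [-0.5 -0.1  0.1  0.2 -0.   0.5  0.5 -0.6]
plate [ 4.93267871e+02 -2.36098403e+02 -8.85223502e-02] [-0.6 -0.1 -0.8  0.1 -0.9 -0.  -0.6  0.3 -0.5 -1.3  0.  -0.9 -0.1 -0.6
  0.4 -1.8]
```

View pics/s_kn.png

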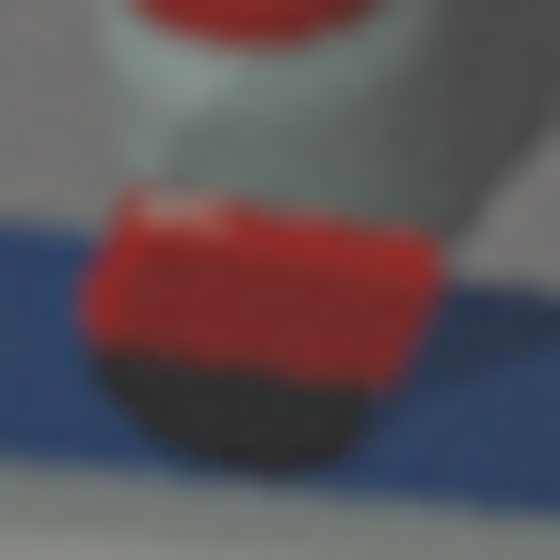

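View pics/t_kn.png

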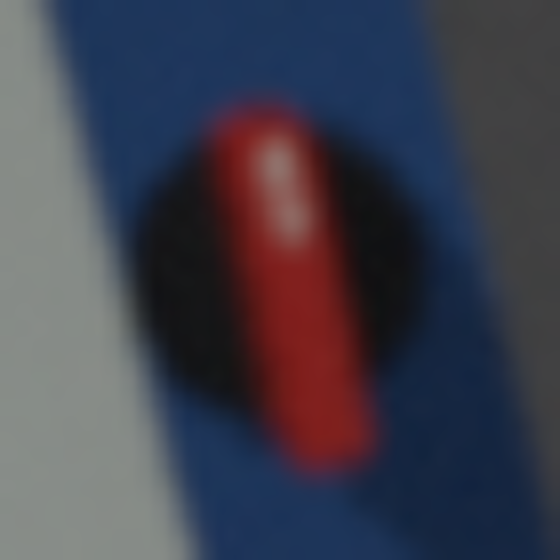

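```bash
cat > fit2.py <<'E'
exec(open("fit.py").read().split("for u in (1,2,3):")[0])
C=un([(449,61),(597,72),(587,275),(437,260)],320,195,5.5)
S2=un([(520,258),(527,173),(688,180),(682,270)],220,120,5)
L2=np.array([(58,42,6),(58,-42,6),(-58,-42,6),(-58,42,6)],float)
T2=un([(40,148),(418,37),(523,445),(163,550)],255,95,4.4)
# knob: bar top face corners/ends
kT=un([(438,252),(414,258),(453,346)],255,95,4.4)
for name,TT,wS in(("blue",T,1),("dark",T2,1)):
  for zf in (None,192.5):
    def rr(p):
        x,y,z,psi,du,dv,px,py,pp,w=p
        if zf: z=zf
        LL=L.copy(); LL[[0,3],1]=w
        P=np.array([x,y,z])+LL@frame(psi).T
        Q=np.array([px,py,0])+L2@R.from_euler("z",pp).as_matrix().T
        o=np.array([du,dv])
        return np.r_[(proj(ft,P)-TT).ravel(),(proj(fs,P)+o-S).ravel()*.7,(proj(ft,Q)-C).ravel(),(proj(fs,Q)+o-S2).ravel()*.7,w/10.,du/2,dv/2]
    q=least_squares(rr,[614,164,188,.29,0,0,493,-238,-.09,0])
    p=q.x.copy()
    if zf:p[2]=zf
    F=frame(p[3]);print(name,zf,p.round(3),round(q.cost,2),"knob",(p[:3]+F@[-20,-207,0]).round(1))
    print(q.fun[:16].round(1))
E
python3 fit2.py
```

```text
blue None [ 6.13103e+02  1.65743e+02  1.88273e+02  2.90000e-01  4.90000e-02
  1.08100e+00  4.93391e+02 -2.37943e+02 -8.80000e-02 -3.92000e+00] 2.95 knob [655.  -37.8 179.8]
[-0.8 -0.5  0.2 -0.6  0.4  0.5  0.5  0.4  0.3 -1.  -0.2  0.6  0.1  0.5
  0.   0.8]
blue 192.5 [ 6.12035e+02  1.66394e+02  1.92500e+02  2.90000e-01 -6.30000e-02
  1.55600e+00  4.93283e+02 -2.38317e+02 -8.80000e-02 -4.53000e+00] 3.55 knob [653.9 -37.1 184. ]
[-1.1 -0.7  0.  -0.8  0.3  0.6  0.3  0.5  0.2 -1.4 -0.2  0.2  0.2  0.2
  0.2  0.4]
dark None [ 6.12640e+02  1.66724e+02  1.91138e+02  2.90000e-01 -9.40000e-02
  1.00500e+00  4.93249e+02 -2.37874e+02 -8.80000e-02 -2.07000e-01] 3.56 knob [654.4 -36.8 182.7]
[-0.3 -1.  -0.1 -0.8  0.1  0.6  0.8  0.8  0.3 -0.5 -0.3  0.1  0.1  0.1
  0.4  1.2]
dark 192.5 [ 6.12297e+02  1.66933e+02  1.92500e+02  2.90000e-01 -1.31000e-01
  1.15900e+00  4.93214e+02 -2.37995e+02 -8.80000e-02 -4.06000e-01] 3.63 knob [654.1 -36.6 184. ]
[-0.4 -1.  -0.1 -0.8  0.1  0.6  0.8  0.8  0.3 -0.6 -0.3  0.   0.1  0.1
  0.4  1.1]
```

```bash
cat >> h.py <<'E'
from scipy.linalg import logm,expm
s25=np.radians(25)
def frame(psi): return R.from_euler("z",psi).as_matrix()@R.from_euler("y",-s25).as_matrix()
def T4(Rm,p):
    T=np.eye(4);T[:3,:3]=Rm;T[:3,3]=p;return T
def tcp(st): return T4(R.from_euler("xyz",st["tcp_rot"]).as_matrix(),st["eef_pos"])
def rows(A,B,n=None,maxs=36,maxw=.11):
    Tr=np.linalg.inv(A)@B
    if n is None:
        n=int(np.ceil(max(np.linalg.norm(Tr[:3,3])/maxs,R.from_matrix(Tr[:3,:3]).magnitude()/maxw,1)))
    for _ in range(40):
        M=expm(np.real(logm(Tr))/n); s=M[:3,3]; w=R.from_matrix(M[:3,:3]).as_rotvec()
        if np.linalg.norm(s)<41 and np.linalg.norm(w)<.12: break
        n+=1
    row=np.r_[s/1000,w].round(4)
    M=T4(R.from_rotvec(row[3:]).as_matrix(),row[:3]*1000);E=A@np.linalg.matrix_power(M,n)
    print("n",n,"row",row.tolist(),"mid",(A@np.linalg.matrix_power(M,n//2))[:3,3].round(),"end",E[:3,3].round(1),"err",np.linalg.norm(E[:3,3]-B[:3,3]).round(2))
    return E
H=np.array([612.3,166.9,192.0]);PSI=.29;F=frame(PSI);n_=F[:,2]
K0=H+F@[-20,-207,0]
def knobpose(h,latch,door=0):
    # pose of tcp h mm above door on knob axis, latch & door angle
    D=R.from_euler("x",-door).as_matrix()
    Rk=F@D@R.from_euler("z",-latch).as_matrix()
    Rt=np.c_[Rk[:,1],Rk[:,0],-Rk[:,2]]
    return T4(Rt,H+F@D@[-20,-207,h])
E
python3 - <<'E'
from h import *; from rig import r
A=tcp(r.sense());B=knobpose(110,.07);print(B.round(2))
E=rows(A,B)
E2=rows(E,knobpose(45,.07))
np.save("cmd.npy",E)
E
```

```text
[[-2.2000e-01  8.9000e-01  4.0000e-01  6.0958e+02]
 [ 9.7000e-01  1.9000e-01  1.2000e-01 -4.9930e+01]
 [ 3.0000e-02  4.2000e-01 -9.1000e-01  2.8324e+02]
 [ 0.0000e+00  0.0000e+00  0.0000e+00  1.0000e+00]]
n 21 row [-0.0289, 0.0217, 0.0009, -0.0197, 0.0074, -0.027] mid [362. 255. 235.] end [609.  -50.4 283.6] err 0.85
n 2 row [0.0002, 0.0003, 0.0328, -0.0003, -0.0001, -0.0003] mid [622. -46. 254.] end [636.  -42.  224.4] err 0.09
```

Request:
arm_command(
  targets=[
    [-0.0289,0.0217,0.0009,-0.0197,0.0074,-0.027],
    [-0.0289,0.0217,0.0009,-0.0197,0.0074,-0.027],
    [-0.0289,0.0217,0.0009,-0.0197,0.0074,-0.027],
    [-0.0289,0.0217,0.0009,-0.0197,0.0074,-0.027],
    [-0.0289,0.0217,0.0009,-0.0197,0.0074,-0.027],
    [-0.0289,0.0217,0.0009,-0.0197,0.0074,-0.027],
    [-0.0289,0.0217,0.0009,-0.0197,0.0074,-0.027],
    [-0.0289,0.0217,0.0009,-0.0197,0.0074,-0.027],
    [-0.0289,0.0217,0.0009,-0.0197,0.0074,-0.027],
    [-0.0289,0.0217,0.0009,-0.0197,0.0074,-0.027],
    [-0.0289,0.0217,0.0009,-0.0197,0.0074,-0.027],
    [-0.0289,0.0217,0.0009,-0.0197,0.0074,-0.027],
    [-0.0289,0.0217,0.0009,-0.0197,0.0074,-0.027],
    [-0.0289,0.0217,0.0009,-0.0197,0.0074,-0.027],
    [-0.0289,0.0217,0.0009,-0.0197,0.0074,-0.027],
    [-0.0289,0.0217,0.0009,-0.0197,0.0074,-0.027],
    [-0.0289,0.0217,0.0009,-0.0197,0.0074,-0.027],
    [-0.0289,0.0217,0.0009,-0.0197,0.0074,-0.027],
    [-0.0289,0.0217,0.0009,-0.0197,0.0074,-0.027],
    [-0.0289,0.0217,0.0009,-0.0197,0.0074,-0.027],
  ],
  fingers=0.05,
)

```text
clock: 2.07
eef_pos: [584.2, -27.7, 277.2]
tcp_rot: [2.726, -0.034, 1.77]
contact_force: [-0.3, 1.0, 0.7]
opening: 0.579
```

Request:
arm_command(
  targets=[
    [-0.0289,0.0217,0.0009,-0.0197,0.0074,-0.027],
    [0,0,0,0,0,0],
    [0,0,0,0,0,0],
  ],
)

```text
clock: 2.32
eef_pos: [609.7, -52.1, 283.6]
tcp_rot: [2.707, -0.03, 1.794]
contact_force: [0.0, 1.0, -0.3]
opening: 0.586
```

```bash
python3 - <<'E'
from h import *; from rig import r
s=r.sense();A=tcp(s);print(s["clock"],s["qpos"].round(2),s["opening"],A.round(2))
E=rows(A,knobpose(55,.07))
for n in("side","top"):
    f=r.grab_frame(n); cv2.imwrite(f"pics/{n}1.png",f["image"]); print(n,proj(f,A[:3,3]),proj(f,K0))
crop(cv2.imread("pics/side1.png"),240,80,120,120,5,"pics/s1.png")
crop(cv2.imread("pics/top1.png"),290,100,120,120,5,"pics/t1.png")
E
```

```text
2.3167 [-0.2   0.1   1.91  0.29  0.76 -2.16] 0.5861016466588469 [[-2.2000e-01  8.9000e-01  4.0000e-01  6.0973e+02]
 [ 9.7000e-01  1.9000e-01  1.2000e-01 -5.2130e+01]
 [ 3.0000e-02  4.2000e-01 -9.1000e-01  2.8364e+02]
 [ 0.0000e+00  0.0000e+00  0.0000e+00  1.0000e+00]]
n 2 row [0.0011, 0.0001, 0.0278, -0.0001, 0.0004, -0.0015] mid [621. -48. 259.] end [631.9 -43.3 233.4] err 0.08
side [[302.2245537  137.58558273]] [[288.26512319 167.88201553]]
top [[358.73646342 168.14450446]] [[351.04598987 161.15843771]]
```

View pics/s1.png

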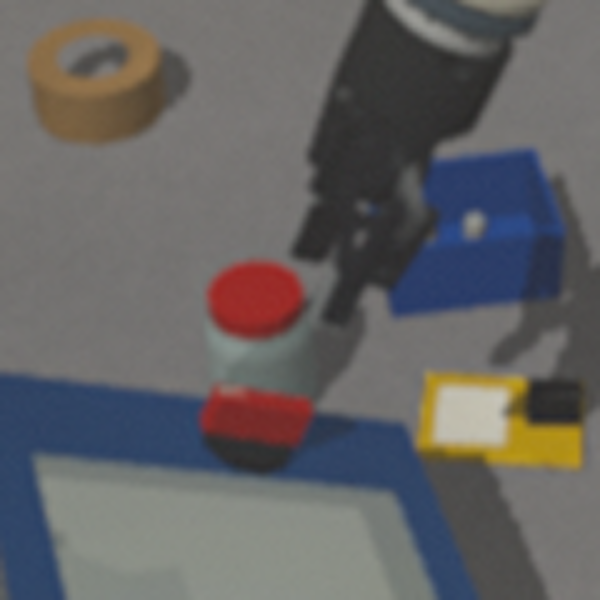

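View pics/t1.png

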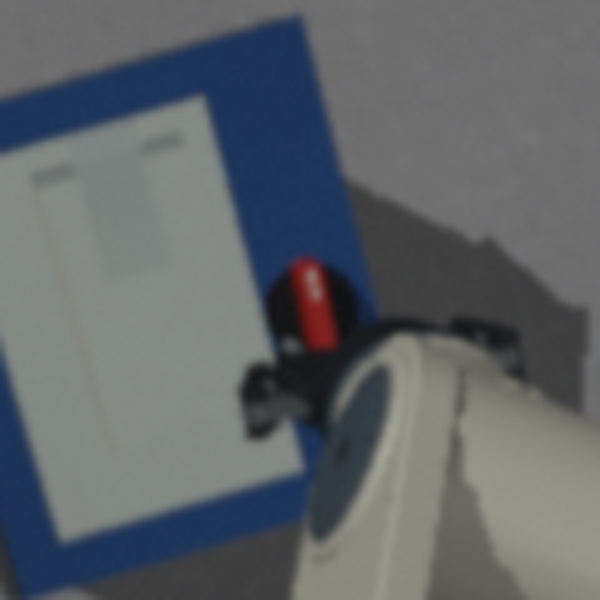

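Request:
arm_command(
  targets=[
    [0.0011,0.0001,0.0278,0,0.0004,-0.0015],
    [0.0011,0.0001,0.0278,0,0.0004,-0.0015],
    [0,0,0.012,0,0,0],
    [0,0,0,0,0,0],
    [0,0,0,0,0,0],
  ],
)

```text
clock: 2.83
eef_pos: [635.2, -39.1, 222.1]
tcp_rot: [2.708, -0.03, 1.801]
contact_force: [0.2, -0.5, 0.3]
opening: 0.582
```

```bash
python3 - <<'E'
from h import *; from rig import r
s=r.sense();A=tcp(s);print(s["clock"],s["qpos"].round(2),s["opening"],A[:3,3].round(1), ((A[:3,3]-K0)@F).round(1))
for n in("side","top"):
    f=r.grab_frame(n); cv2.imwrite(f"pics/{n}2.png",f["image"]); print(n,proj(f,A[:3,3]),proj(f,K0))
crop(cv2.imread("pics/side2.png"),260,120,70,60,10,"pics/s2.png")
crop(cv2.imread("pics/top2.png"),310,130,70,60,10,"pics/t2.png")
E
```

```text
2.8333 [-0.16  0.21  1.93  0.32  0.63 -2.19] 0.5822205752756181 [635.2 -39.1 222.1] [-0.7  3.1 42.9]
side [[294.01169268 157.5450226 ]] [[288.26512319 167.88201553]]
top [[352.54741719 164.34542398]] [[351.04598987 161.15843771]]
```

View pics/s2.png

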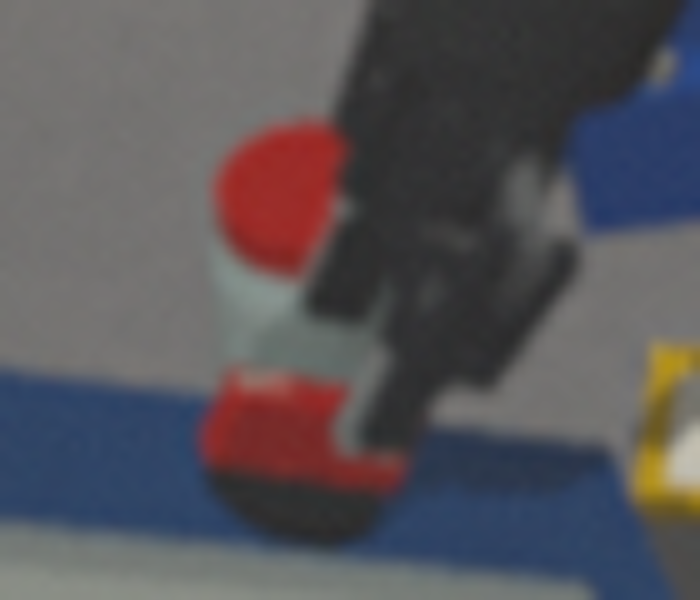

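View pics/t2.png

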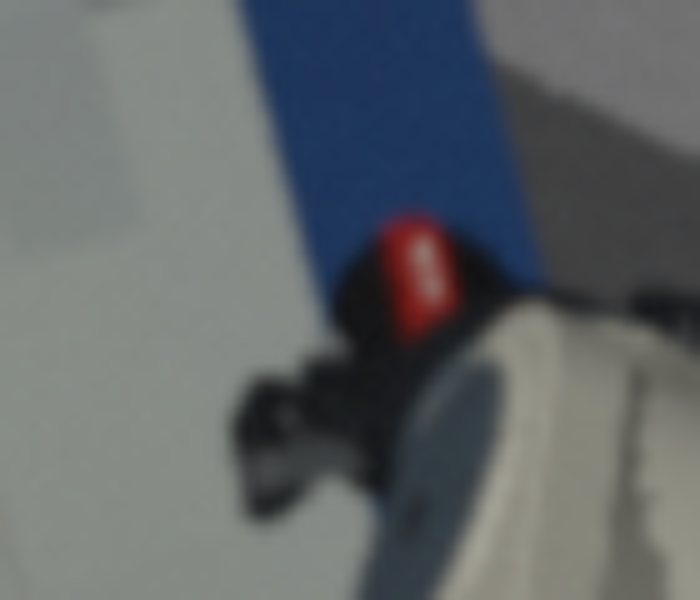

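Request:
arm_command(
  targets=[
    [-0.001,0.0005,0.016,0,0,0],
    [-0.001,0,0.015,0,0,0],
    [0,0,0,0,0,0],
    [0,0,0,0,0,0],
  ],
)

```text
clock: 3.27
eef_pos: [649.2, -38.1, 195.2]
tcp_rot: [2.707, -0.03, 1.8]
contact_force: [-0.5, 0.9, 0.2]
opening: 0.588
```

```bash
python3 - <<'E'
from h import *; from rig import r
s=r.sense();A=tcp(s);print(s["clock"],s["contact_force"],s["opening"],A[:3,3].round(1), ((A[:3,3]-K0)@F).round(1))
for n in("side",):
    f=r.grab_frame(n); cv2.imwrite(f"pics/{n}3.png",f["image"]); print(n,proj(f,A[:3,3]),proj(f,K0))
crop(cv2.imread("pics/side3.png"),260,130,70,60,10,"pics/s3.png")
E
```

```text
3.2667 [-0.5406211   0.88935849  0.23634519] 0.588172661831566 [649.2 -38.1 195.2] [ 0.3 -0.  12.7]
side [[289.6940774  164.63327462]] [[288.26512319 167.88201553]]
```

View pics/s3.png

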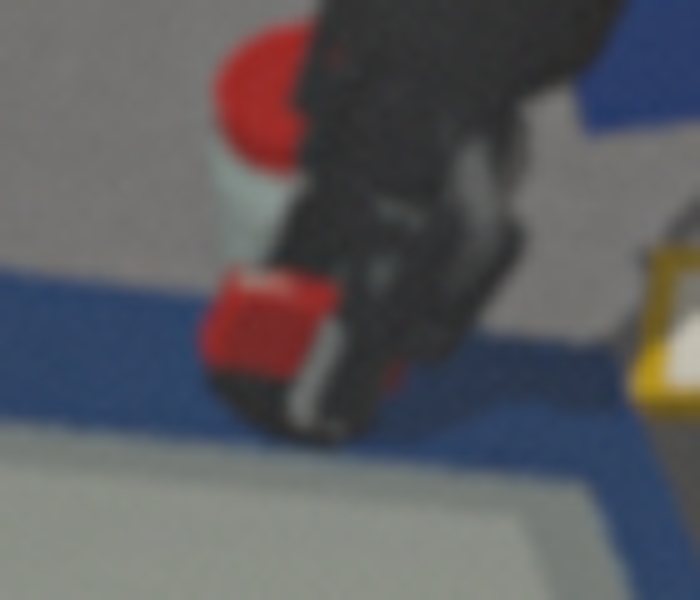

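Request:
arm_command(
  targets=[
    [0,0,0,0,0,0],
    [0,0,0,0,0,0],
    [0,0,0,0,0,0],
    [0,0,0,0,0,0],
    [0,0,0,0,0,0],
    [0,0,0,0,0,0],
  ],
  fingers=0.0,
  squeeze=40,
)

```text
clock: 3.82
eef_pos: [649.9, -38.6, 195.2]
tcp_rot: [2.705, -0.029, 1.8]
contact_force: [-2.0, -5.6, 4.1]
opening: 0.153
```

```bash
python3 - <<'E'
from h import *; from rig import r
s=r.sense();A=tcp(s);print(s["clock"],s["contact_force"],s["wrist_torque"],s["opening"],A[:3,3].round(1), ((A[:3,3]-K0)@F).round(1),s["qpos"].round(2))
np.save("grasp.npy",A)
E
```

```text
3.8167 [-2.02232756 -5.56512193  4.10333742] [-0.6928917   0.16371779 -0.23747035] 0.15309141557469613 [649.9 -38.6 195.2] [ 0.7 -0.7 12.5] [-0.16  0.27  1.93  0.34  0.58 -2.21]
```

Request:
arm_command(
  targets=[
    [0,0,0,0,0,0.12],
    [0,0,0,0,0,0.12],
    [0,0,0,0,0,0.12],
    [0,0,0,0,0,0.12],
    [0,0,0,0,0,0.12],
  ],
)

```text
clock: 4.23
eef_pos: [649.9, -38.8, 195.1]
tcp_rot: [2.791, -0.267, 1.235]
contact_force: [-2.0, -6.4, 4.1]
opening: 0.158
```

Request:
arm_command(
  targets=[
    [0,0,0,0,0,0.12],
    [0,0,0,0,0,0.12],
    [0,0,0,0,0,0.12],
    [0,0,0,0,0,0.12],
    [0,0,0,0,0,0.12],
    [0,0,0,0,0,0.12],
    [0,0,0,0,0,0],
    [0,0,0,0,0,0],
  ],
)

```text
clock: 4.9
eef_pos: [649.8, -39.0, 195.0]
tcp_rot: [3.057, -0.429, 0.491]
contact_force: [-2.4, -7.9, 2.4]
opening: 0.157
```

```bash
python3 - <<'E'
from h import *; from rig import r
s=r.sense();A=tcp(s);print(s["clock"],s["contact_force"],s["wrist_torque"],s["opening"],A[:3,3].round(1), ((A[:3,3]-K0)@F).round(1),s["qpos"].round(2))
G=np.load("grasp.npy");print("turned",R.from_matrix(G[:3,:3].T@A[:3,:3]).as_rotvec())
for n in("side",):
    f=r.grab_frame(n); cv2.imwrite(f"pics/{n}4.png",f["image"])
crop(cv2.imread("pics/side4.png"),260,130,70,60,10,"pics/s4.png")
E
```

```text
4.9 [-2.40461785 -7.87131522  2.41647644] [-1.03862588  0.25645805 -0.51076458] 0.15739123290725252 [649.8 -39.  195. ] [ 0.5 -1.  12.4] [-0.16  0.27  1.93  0.34  0.58 -0.89]
turned [-2.16381333e-04 -4.66291206e-04  1.32109547e+00]
```

View pics/s4.png

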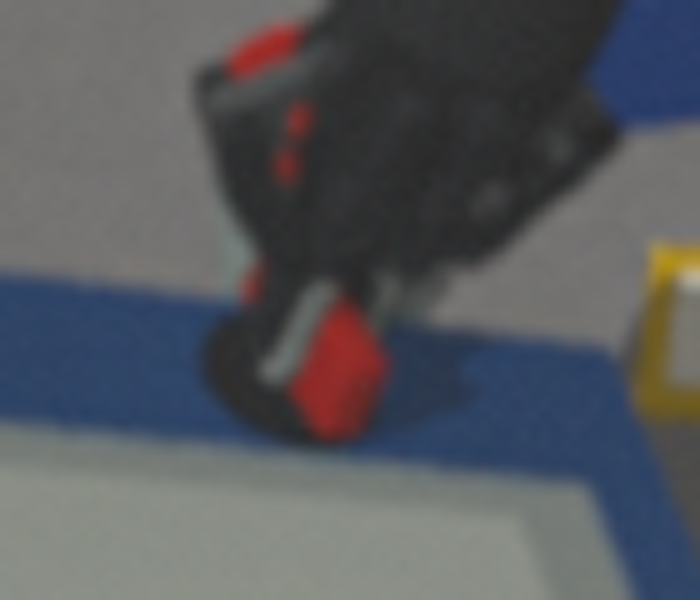

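Request:
arm_command(
  targets=[
    [0,0,0,0,0,0.08],
    [0,0,0,0,0,0],
    [0,0,0,0,0,0],
  ],
)

```text
clock: 5.2
eef_pos: [649.8, -39.0, 195.0]
tcp_rot: [3.093, -0.434, 0.403]
contact_force: [-2.0, -8.6, 4.4]
opening: 0.152
```

```bash
python3 - <<'E'
from h import *; from rig import r
s=r.sense();A=tcp(s);print(s["clock"],s["contact_force"],s["opening"])
D=F@R.from_euler("x",-.44).as_matrix()@F.T
T=T4(D,H-D@H)
E=rows(A,T@A,n=11);print(E[:3,:3].round(2))
E
```

```text
5.2 [-1.95131366 -8.62950697  4.36900793] 0.15236797840047062
n 11 row [0.0001, -0.0007, -0.0083, -0.0398, -0.0041, -0.0] mid [631. -37. 232.] end [607.4 -24.9 274.2] err 0.59
[[ 0.85  0.17  0.49]
 [ 0.35 -0.89 -0.3 ]
 [ 0.38  0.43 -0.82]]
```

Request:
arm_command(
  targets=[
    [0.0001,-0.0007,-0.0083,-0.0398,-0.0041,0],
    [0.0001,-0.0007,-0.0083,-0.0398,-0.0041,0],
    [0.0001,-0.0007,-0.0083,-0.0398,-0.0041,0],
    [0.0001,-0.0007,-0.0083,-0.0398,-0.0041,0],
  ],
)

```text
clock: 5.53
eef_pos: [634.9, -38.0, 225.0]
tcp_rot: [2.934, -0.418, 0.401]
contact_force: [-0.6, -4.9, -0.5]
opening: 0.153
```

```bash
python3 - <<'E'
from h import *; from rig import r
s=r.sense();A=tcp(s);print(s["clock"],s["contact_force"],s["opening"],((A[:3,3]-H)@F).round(1))
f=r.grab_frame("side"); cv2.imwrite(f"pics/side5.png",f["image"])
crop(cv2.imread("pics/side5.png"),210,90,150,150,4,"pics/s5.png")
E
```

```text
5.5333 [-0.56407954 -4.90906954 -0.49779316] 0.15337032213981097 [ -19.5 -202.8   45.5]
```

View pics/s5.png

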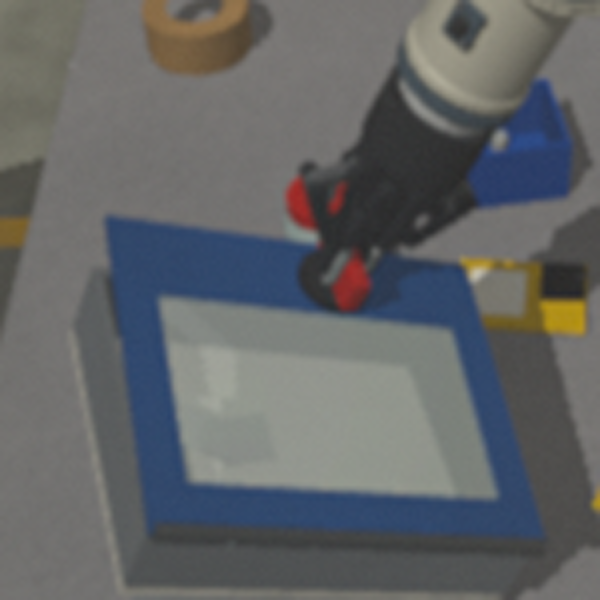

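Request:
arm_command(
  targets=[
    [0.0001,-0.0007,-0.0083,-0.0398,-0.0041,0],
    [0.0001,-0.0007,-0.0083,-0.0398,-0.0041,0],
    [0.0001,-0.0007,-0.0083,-0.0398,-0.0041,0],
    [0.0001,-0.0007,-0.0083,-0.0398,-0.0041,0],
    [0.0001,-0.0007,-0.0083,-0.0398,-0.0041,0],
    [0.0001,-0.0007,-0.0083,-0.0398,-0.0041,0],
    [0.0001,-0.0007,-0.0083,-0.0398,-0.0041,0],
    [0.0001,-0.0007,-0.0083,-0.0398,-0.0041,0],
    [0,0,0,0,0,0],
  ],
)

```text
clock: 6.33
eef_pos: [602.5, -20.2, 280.7]
tcp_rot: [2.621, -0.386, 0.39]
contact_force: [-0.8, -8.3, 3.9]
opening: 0.153
```

```bash
python3 - <<'E'
from h import *; from rig import r
s=r.sense();A=tcp(s);print(s["clock"],s["contact_force"],s["opening"],((A[:3,3]-H)@F).round(1),s["qpos"].round(2))
B=A.copy();B[:3,3]-=A[:3,2]*120
C=B.copy();C[:3,3]=[430,-200,370]
rows(B,C)
f=r.grab_frame("side"); cv2.imwrite(f"pics/side6.png",f["image"])
crop(cv2.imread("pics/side6.png"),210,60,170,150,4,"pics/s6.png")
E
```

```text
6.3333 [-0.81281814 -8.33914471  3.9226142 ] 0.15344500298190855 [ -19.5 -176.5  107. ] [ 0.21  0.09  2.02 -0.73  0.7   0.42]
n 7 row [-0.0254, 0.0244, 0.0034, 0.0, -0.0, 0.0] mid [495. -74. 374.] end [ 429.7 -199.7  369.8] err 0.43
```

View pics/s6.png

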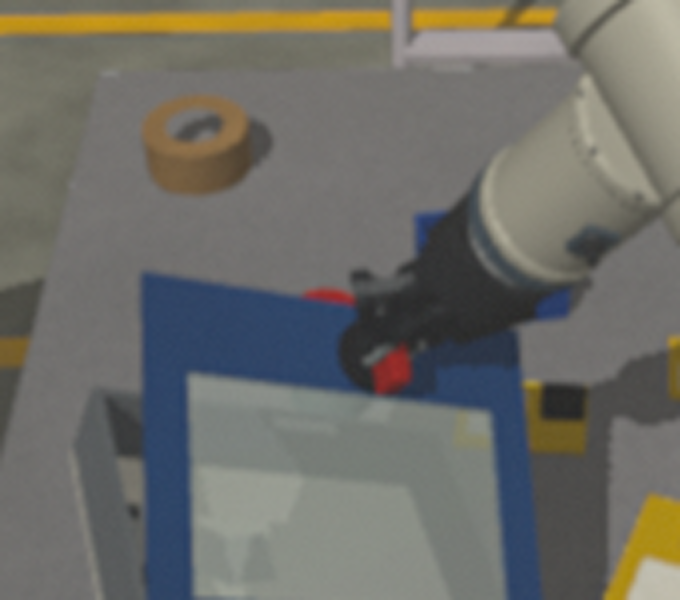

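Request:
arm_command(
  targets=[
    [0,0,0,0,0,0],
    [0,0,0,0,0,0],
    [0,0,-0.01,0,0,0],
    [0,0,-0.03,0,0,0],
    [0,0,-0.04,0,0,0],
    [0,0,-0.04,0,0,0],
    [-0.0254,0.0244,0.0034,0,0,0],
    [-0.0254,0.0244,0.0034,0,0,0],
    [-0.0254,0.0244,0.0034,0,0,0],
    [-0.0254,0.0244,0.0034,0,0,0],
    [-0.0254,0.0244,0.0034,0,0,0],
    [-0.0254,0.0244,0.0034,0,0,0],
    [-0.0254,0.0244,0.0034,0,0,0],
  ],
  fingers=0.06,
)

```text
clock: 7.47
eef_pos: [429.1, -201.4, 369.8]
tcp_rot: [2.622, -0.389, 0.391]
contact_force: [0.7, -0.3, -1.0]
opening: 0.705
```

```bash
python3 - <<'E'
from h import *; from rig import r
s=r.sense();A=tcp(s);print(s["clock"],s["contact_force"],s["opening"],A.round(2),s["qpos"].round(2))
f=r.grab_frame("side"); cv2.imwrite(f"pics/side7.png",f["image"])
# plate grasp poses
P=np.array([493.3,-238.,3.]);a=-.088
Rp=R.from_euler("z",a).as_matrix();g=P+Rp@[-36,0,24]
Rt=np.c_[-Rp[:,1],-Rp[:,0],-Rp[:,2]]
print(g)
B=T4(Rt,g+[0,0,-19+80]);E=rows(A,B)
E
```

```text
7.4667 [ 0.69985624 -0.31062817 -1.01042949] 0.7045290756145314 [[ 8.6000e-01  1.6000e-01  4.9000e-01  4.2905e+02]
 [ 3.5000e-01 -8.7000e-01 -3.3000e-01 -2.0141e+02]
 [ 3.8000e-01  4.6000e-01 -8.0000e-01  3.6983e+02]
 [ 0.0000e+00  0.0000e+00  0.0000e+00  1.0000e+00]] [-0.33 -0.34  2.17 -0.25  0.7  -0.47]
[ 457.43930207 -234.83608725   27.        ]
n 19 row [-0.0034, -0.0011, 0.0149, -0.0036, -0.0392, 0.0984] mid [ 451. -239.  240.] end [ 457.3 -234.6   87.3] err 0.76
```

View pics/side7.png

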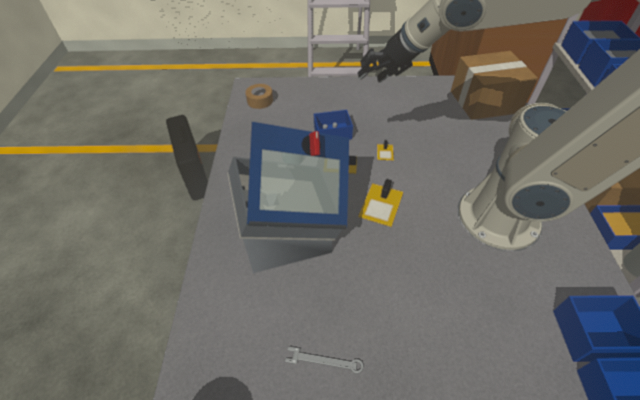

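Request:
arm_command(
  targets=[
    [-0.0034,-0.0011,0.0149,-0.0036,-0.0392,0.0984],
    [-0.0034,-0.0011,0.0149,-0.0036,-0.0392,0.0984],
    [-0.0034,-0.0011,0.0149,-0.0036,-0.0392,0.0984],
    [-0.0034,-0.0011,0.0149,-0.0036,-0.0392,0.0984],
    [-0.0034,-0.0011,0.0149,-0.0036,-0.0392,0.0984],
    [-0.0034,-0.0011,0.0149,-0.0036,-0.0392,0.0984],
    [-0.0034,-0.0011,0.0149,-0.0036,-0.0392,0.0984],
    [-0.0034,-0.0011,0.0149,-0.0036,-0.0392,0.0984],
    [-0.0034,-0.0011,0.0149,-0.0036,-0.0392,0.0984],
    [-0.0034,-0.0011,0.0149,-0.0036,-0.0392,0.0984],
    [-0.0034,-0.0011,0.0149,-0.0036,-0.0392,0.0984],
    [-0.0034,-0.0011,0.0149,-0.0036,-0.0392,0.0984],
    [-0.0034,-0.0011,0.0149,-0.0036,-0.0392,0.0984],
    [-0.0034,-0.0011,0.0149,-0.0036,-0.0392,0.0984],
    [-0.0034,-0.0011,0.0149,-0.0036,-0.0392,0.0984],
    [-0.0034,-0.0011,0.0149,-0.0036,-0.0392,0.0984],
    [-0.0034,-0.0011,0.0149,-0.0036,-0.0392,0.0984],
    [-0.0034,-0.0011,0.0149,-0.0036,-0.0392,0.0984],
    [-0.0034,-0.0011,0.0149,-0.0036,-0.0392,0.0984],
    [0,0,0,0,0,0],
  ],
  fingers=0.05,
)

```text
clock: 9.18
eef_pos: [456.9, -233.3, 84.4]
tcp_rot: [3.136, 0.004, -1.666]
contact_force: [0.1, 0.3, -0.4]
opening: 0.586
```

```bash
python3 - <<'E'
from h import *; from rig import r
s=r.sense();A=tcp(s);print(s["clock"],s["contact_force"],s["opening"],A.round(2),s["qpos"].round(2))
for n in("side","top"):
    f=r.grab_frame(n); cv2.imwrite(f"pics/{n}8.png",f["image"])
    print(n,proj(f,[A[:3,3],[457.4,-234.8,40]]))
crop(cv2.imread("pics/side8.png"),290,110,110,90,7,"pics/s8.png")
P=np.array([493.3,-238.,3.]);a=-.088
Rp=R.from_euler("z",a).as_matrix();g=P+Rp@[-36,0,24]
Rt=np.c_[-Rp[:,1],-Rp[:,0],-Rp[:,2]]
rows(A,T4(Rt,g+[0,0,-19+26]))
E
```

```text
9.1833 [ 0.06810478  0.29741375 -0.42837969] 0.5857326062283829 [[-1.0000e-01 -1.0000e+00 -0.0000e+00  4.5693e+02]
 [-1.0000e+00  1.0000e-01  0.0000e+00 -2.3330e+02]
 [-0.0000e+00  1.0000e-02 -1.0000e+00  8.4410e+01]
 [ 0.0000e+00  0.0000e+00  0.0000e+00  1.0000e+00]] [-0.48  0.38  1.99  0.    0.78  1.19]
side [[351.75616362 146.36048438]
 [350.9491266  155.56054131]]
top [[417.0996307  234.28045646]
 [414.87790691 235.40403992]]
n 2 row [0.0008, -0.0004, 0.0252, 0.0027, 0.0019, -0.0037] mid [ 457. -234.   59.] end [ 457.4 -234.8   34. ] err 0.05
```

View pics/s8.png

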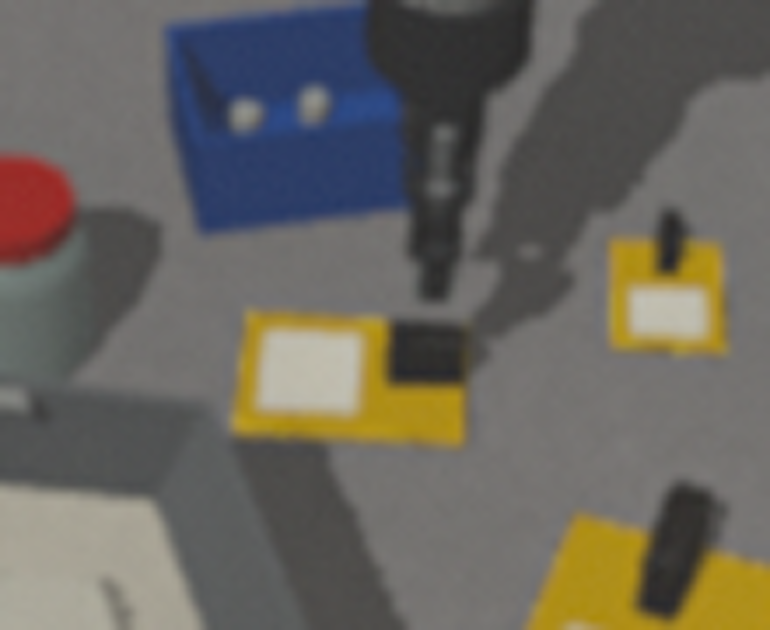

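View pics/top8.png

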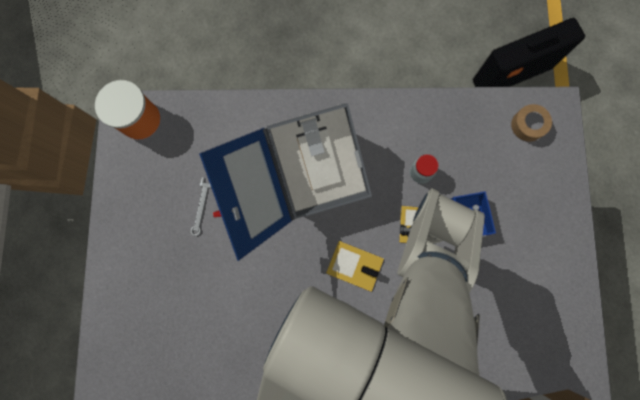

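Request:
arm_command(
  targets=[
    [0.0008,-0.0004,0.0252,0.0027,0.0019,-0.0037],
    [0.0008,-0.0004,0.0252,0.0027,0.0019,-0.0037],
    [0,0,0.0125,0,0,0],
    [0,0,0.0125,0,0,0],
    [0,0,0,0,0,0],
    [0,0,0,0,0,0],
  ],
)

```text
clock: 9.78
eef_pos: [458.6, -235.3, 11.7]
tcp_rot: [-3.139, -0.004, -1.651]
contact_force: [0.4, 0.3, 1.3]
opening: 0.588
```

```bash
python3 - <<'E'
from h import *; from rig import r
s=r.sense();A=tcp(s);print(s["clock"],s["contact_force"],s["opening"],A[:3,3],s["tcp_rot"])
for n in("side",):
    f=r.grab_frame(n); cv2.imwrite(f"pics/{n}9.png",f["image"])
crop(cv2.imread("pics/side9.png"),310,120,70,60,10,"pics/s9.png")
f=r.grab_frame("top"); cv2.imwrite("pics/top9.png",f["image"])
crop(cv2.imread("pics/top9.png"),255,90,130,130,5,"pics/t9.png")
E
```

```text
9.7833 [0.3731618  0.28692031 1.3242951 ] 0.5875465778805373 [ 458.57782024 -235.33545326   11.73423486] [-3.13856501 -0.00414406 -1.65085398]
```

View pics/s9.png

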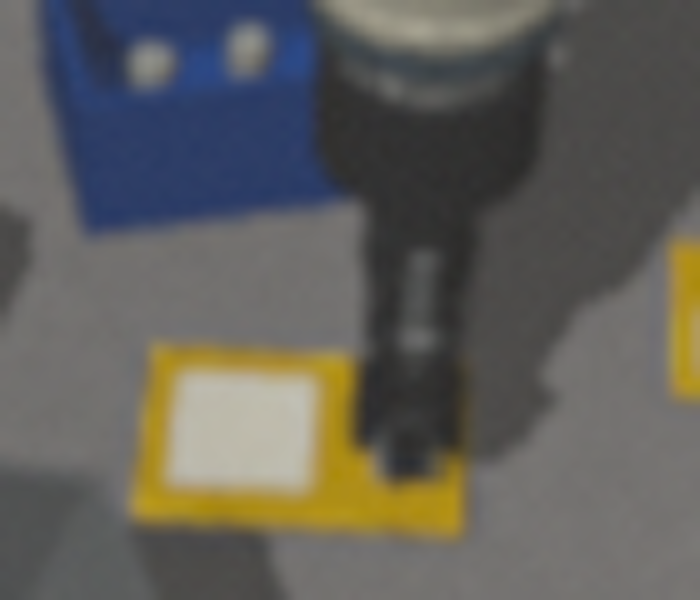

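View pics/t9.png

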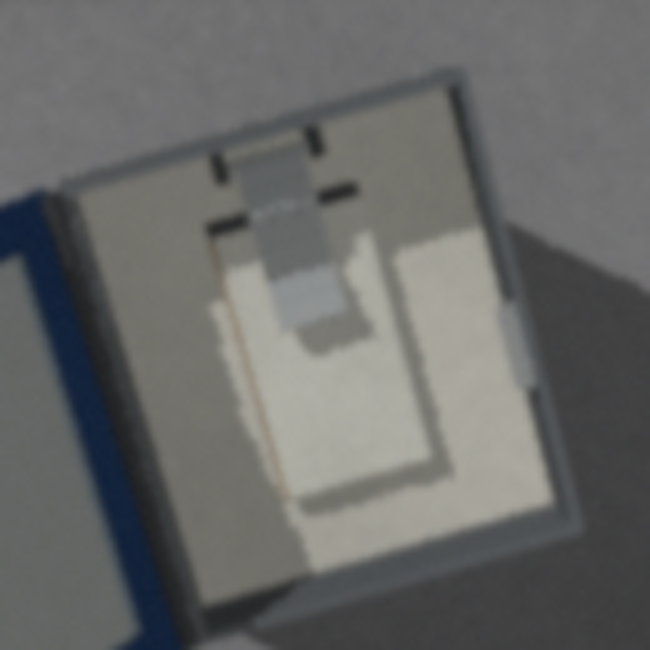

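Request:
arm_command(
  targets=[
    [0,0,0,0,0,0],
    [0,0,0,0,0,0],
    [0,0,0,0,0,0],
    [0,0,0,0,0,0],
    [0,0,0,0,0,0],
    [0,0,0,0,0,0],
  ],
  fingers=0.0,
  squeeze=60,
)

```text
clock: 10.38
eef_pos: [458.8, -235.8, 11.9]
tcp_rot: [-3.138, -0.004, -1.653]
contact_force: [-0.8, 1.2, 7.7]
opening: 0.175
```

```bash
python3 - <<'E'
from h import *; from rig import r
s=r.sense();A=tcp(s);print(s["clock"],s["contact_force"],s["opening"],A[:3,3],s["tcp_rot"]);np.save("pg.npy",A)
f=r.grab_frame("side"); cv2.imwrite("pics/side10.png",f["image"])
crop(cv2.imread("pics/side10.png"),225,135,140,120,5,"pics/s10.png")
crop(cv2.imread("pics/side10.png"),310,120,70,60,10,"pics/s10b.png")
ft=r.grab_frame("top")
cv2.imwrite("pics/top10.png",ft["image"])
# overlay hypotheses
Hm=H+F@[24,-122,-60]
for dz in(-45,-52,-60):
    h0=np.array([24,-122,dz])
    pts=np.array([(-104,45,-3),(-104,-45,-3),(58,45,6),(58,-45,6),(-4,0,8)])
    print(dz,((proj(ft,H+(h0+pts)@F.T)-[255,90]+.5)*5).round().tolist())
    print("   side",((proj(f,H+(h0+pts)@F.T)-[225,135]+.5)*5).round().tolist())
E
```

```text
10.3833 [-0.84688231  1.22193571  7.74241107] 0.17495890794711652 [ 458.84633862 -235.79140087   11.92628643] [-3.13756907 -0.0040691  -1.65323205]
-45 [[284.0, 504.0], [430.0, 460.0], [207.0, 241.0], [359.0, 196.0], [313.0, 323.0]]
   side [[441.0, 398.0], [399.0, 283.0], [172.0, 372.0], [142.0, 249.0], [265.0, 314.0]]
-52 [[283.0, 501.0], [429.0, 458.0], [206.0, 239.0], [358.0, 195.0], [312.0, 321.0]]
   side [[436.0, 406.0], [395.0, 291.0], [168.0, 381.0], [138.0, 258.0], [261.0, 323.0]]
-60 [[282.0, 498.0], [427.0, 455.0], [206.0, 238.0], [356.0, 194.0], [311.0, 319.0]]
   side [[431.0, 415.0], [390.0, 300.0], [164.0, 391.0], [134.0, 268.0], [256.0, 333.0]]
```

View pics/s10.png

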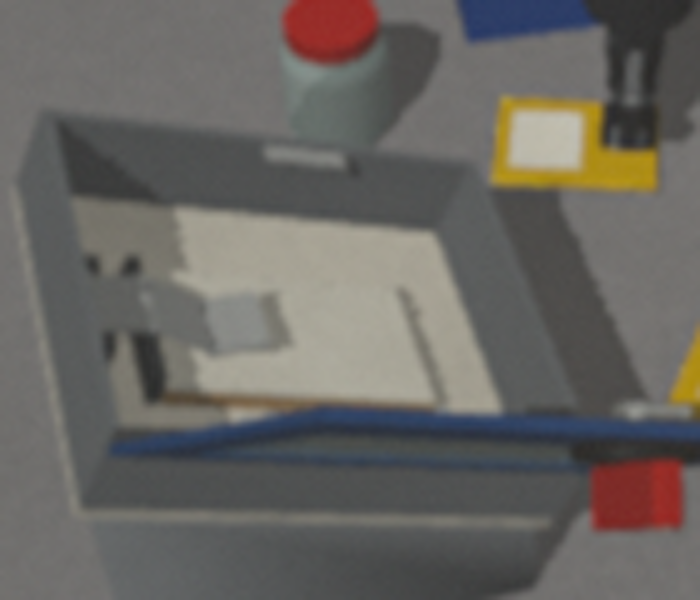

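View pics/s10b.png

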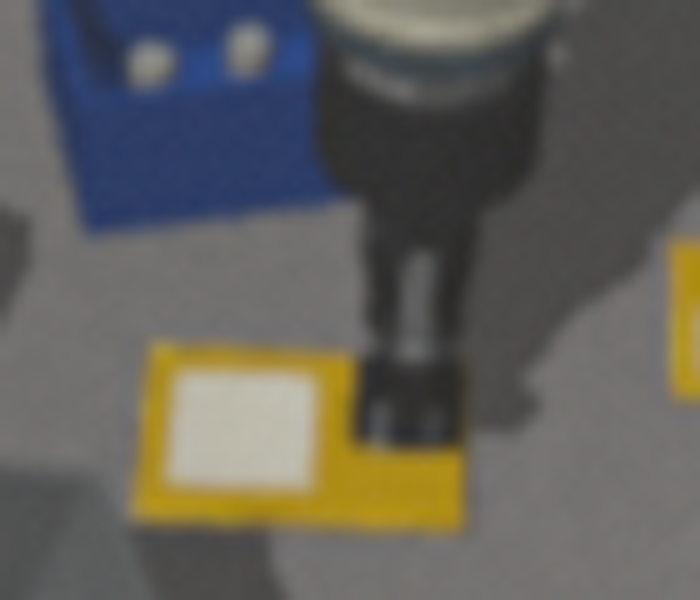

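```bash
cat >> h.py <<'E'
HOME=H+F@[24,-122,-47]+[1.5,-1.5,0]
def placepose(x,y,z,gx=34.6,gz=8.9):
    return T4(np.c_[-F[:,1],-F[:,0],-F[:,2]],HOME+F@[x-gx,y,z+gz])
def plate_from(A,gx=34.6,gz=8.9): return (A[:3,3]-HOME)@F+[gx,0,-gz]
E
python3 - <<'E'
from h import *; from rig import r
print(HOME)
A=tcp(r.sense());U=A.copy();U[2,3]+=235;E=rows(A,U)
E=rows(E,placepose(-75,0,90))
E
```

```text
[688.5629587   60.39399039 159.54637229]
n 7 row [0.0001, -0.0001, -0.0336, 0.0, -0.0, 0.0] mid [ 459. -236.  113.] end [ 458.6 -235.5  247.1] err 0.4
n 8 row [-0.0309, -0.0132, 0.0086, 0.0535, -0.0107, -0.0457] mid [ 516. -113.  218.] end [553.7  19.8 202.9] err 0.43
```

Request:
arm_command(
  targets=[
    [0,0,-0.01,0,0,0],
    [0,0,-0.025,0,0,0],
    [0,0,0,0,0,0],
    [0,0,0,0,0,0],
  ],
)

```text
clock: 10.82
eef_pos: [459.2, -235.9, 47.5]
tcp_rot: [-3.136, -0.005, -1.653]
contact_force: [-0.4, -0.3, -1.0]
opening: 0.18
```

```bash
python3 - <<'E'
from h import *; from rig import r
s=r.sense();print(s["clock"],s["contact_force"],s["opening"],s["eef_pos"])
f=r.grab_frame("side"); cv2.imwrite("pics/side11.png",f["image"])
crop(f["image"],310,110,70,70,8,"pics/s11.png")
E
```

```text
10.8167 [-0.40388669 -0.26923588 -0.96422699] 0.17976064945072973 [ 459.190911   -235.92386577   47.53870769]
```

View pics/s11.png

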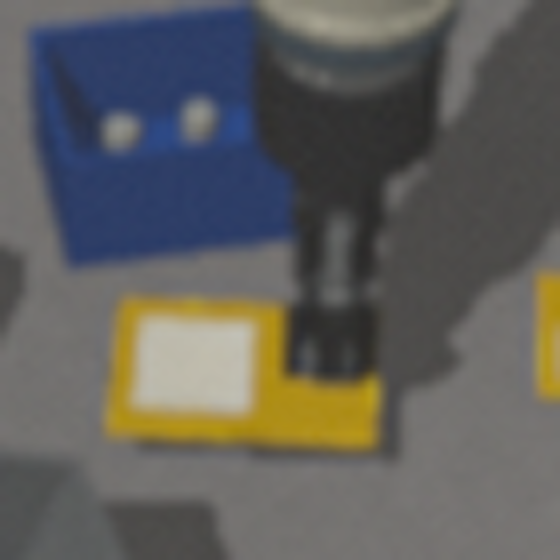

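Picture: the plate is lifted level in the grip. Next is the carry to above the tray.

Request:
arm_command(
  targets=[
    [0,0,-0.0333,0,0,0],
    [0,0,-0.0333,0,0,0],
    [0,0,-0.0333,0,0,0],
    [0,0,-0.0333,0,0,0],
    [0,0,-0.0333,0,0,0],
    [0,0,-0.0333,0,0,0],
    [-0.0309,-0.0132,0.0086,0.0535,-0.0107,-0.0457],
    [-0.0309,-0.0132,0.0086,0.0535,-0.0107,-0.0457],
    [-0.0309,-0.0132,0.0086,0.0535,-0.0107,-0.0457],
    [-0.0309,-0.0132,0.0086,0.0535,-0.0107,-0.0457],
    [-0.0309,-0.0132,0.0086,0.0535,-0.0107,-0.0457],
    [-0.0309,-0.0132,0.0086,0.0535,-0.0107,-0.0457],
    [-0.0309,-0.0132,0.0086,0.0535,-0.0107,-0.0457],
    [-0.0309,-0.0132,0.0086,0.0535,-0.0107,-0.0457],
    [0,0,0,0,0,0],
    [0,0,0,0,0,0],
  ],
)

```text
clock: 12.2
eef_pos: [551.4, 22.1, 200.2]
tcp_rot: [-2.709, 0.001, -1.278]
contact_force: [0.5, -0.6, -0.7]
opening: 0.172
```

```bash
python3 - <<'E'
from h import *; from rig import r
s=r.sense();A=tcp(s);print(s["clock"],s["contact_force"],s["opening"],plate_from(A),s["qpos"].round(2))
rows(A,placepose(-78,0,30))
for n,b in(("side",(225,110,140,120)),("top",(265,90,130,120))):
    f=r.grab_frame(n); cv2.imwrite(f"pics/{n}12.png",f["image"]); crop(f["image"],*b,5,f"pics/{n[0]}12.png")
    c=plate_from(A)+np.array([(58,42,3),(58,-42,3),(-58,-42,3),(-58,42,3),(58,0,-3)]);print(((proj(f,HOME+c@F.T)-b[:2]+.5)*5).round().tolist())
E
```

```text
12.2 [ 0.51559834 -0.57283726 -0.68716041] 0.17161304096147753 [-77.2644113    2.48501262  88.14085086] [-0.05  0.1   2.12  0.29  0.52  1.01]
n 2 row [0.0013, 0.0003, 0.0291, 0.0019, 0.0011, 0.0008] mid [563.  24. 174.] end [575.   26.5 147.1] err 0.07
[[360.0, 395.0], [322.0, 284.0], [508.0, 305.0], [554.0, 412.0], [337.0, 346.0]]
[[207.0, 393.0], [356.0, 349.0], [411.0, 548.0], [265.0, 592.0], [281.0, 369.0]]
```

View pics/s12.png

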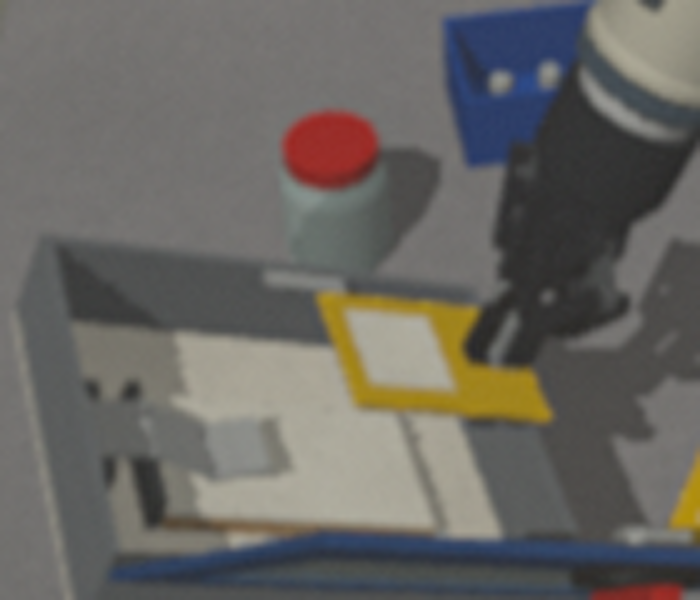

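View pics/t12.png

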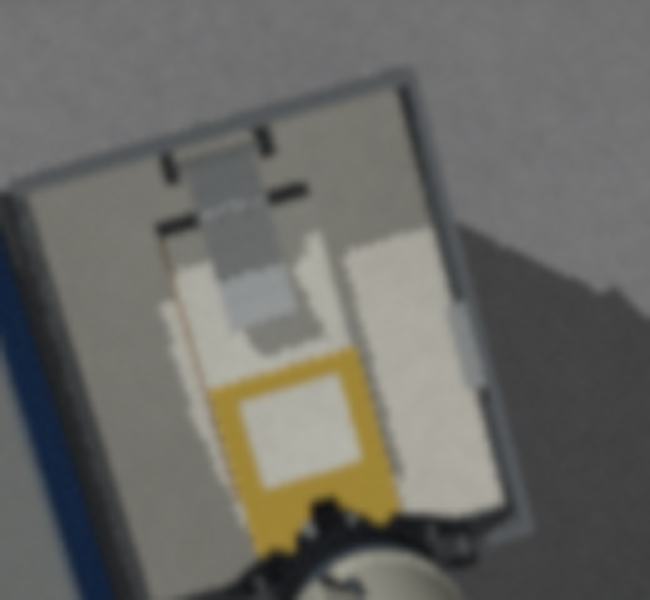

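```bash
sed -i 's/+\[1.5,-1.5,0\]//' h.py; python3 - <<'E'
from h import *; from rig import r
A=tcp(r.sense());print(plate_from(A))
rows(A,placepose(-77,0,20))
E
```

```text
[-75.3288902   -1.25272249  88.36665205]
n 2 row [-0.0006, 0.0008, 0.0342, 0.0012, 0.0003, -0.0002] mid [565.  25. 170.] end [578.4  29.4 138.5] err 0.06
```

Request:
arm_command(
  targets=[
    [-0.0006,0.0008,0.0342,0.0012,0.0003,-0.0002],
    [-0.0006,0.0008,0.0342,0.0012,0.0003,-0.0002],
    [0,0,0,0,0,0],
    [0,0,0,0,0,0],
    [0,0,0,0,0,0],
  ],
)

```text
clock: 12.72
eef_pos: [578.9, 28.9, 139.6]
tcp_rot: [-2.704, -0.0, -1.282]
contact_force: [0.4, -0.2, -0.8]
opening: 0.176
```

```bash
python3 - <<'E'
from h import *; from rig import r
s=r.sense();A=tcp(s);print(s["clock"],s["contact_force"],s["opening"],plate_from(A), R.from_matrix(placepose(0,0,0)[:3,:3].T@A[:3,:3]).as_rotvec())
for n,b in(("side",(225,110,140,120)),("top",(265,90,130,120))):
    f=r.grab_frame(n); cv2.imwrite(f"pics/{n}13.png",f["image"]); crop(f["image"],*b,5,f"pics/{n[0]}13.png")
    c=plate_from(A)+np.array([(58,42,3),(58,-42,3),(-58,-42,3),(-58,42,3),(58,0,-3)]);print(((proj(f,HOME+c@F.T)-b[:2]+.5)*5).round().tolist())
E
```

```text
12.7167 [ 0.39342345 -0.18016288 -0.79120953] 0.1762175642282463 [-76.29948132  -0.70597528  20.80145407] [0.00125932 0.00056351 0.00089996]
[[315.0, 480.0], [280.0, 369.0], [462.0, 385.0], [503.0, 492.0], [294.0, 431.0]]
[[202.0, 371.0], [344.0, 330.0], [396.0, 519.0], [258.0, 560.0], [272.0, 349.0]]
```

View pics/s13.png

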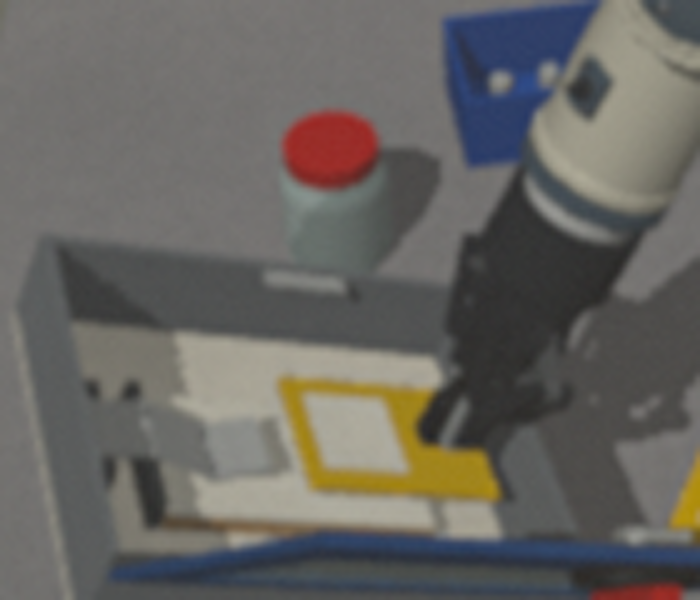

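View pics/t13.png

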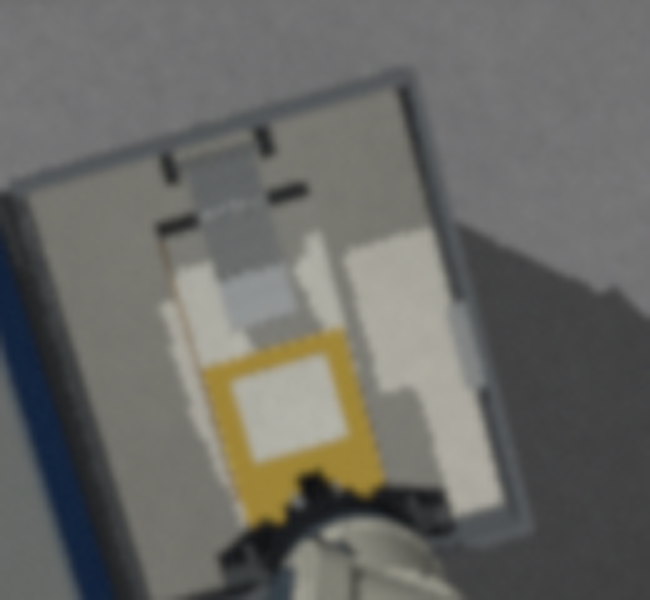

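Request:
arm_command(
  targets=[
    [-0.001,0,0.006,0,0,0],
    [0,0,0.005,0,0,0],
    [0,0,0,0,0,0],
    [0,0,0,0,0,0],
  ],
)

```text
clock: 13.15
eef_pos: [582.9, 32.1, 129.0]
tcp_rot: [-2.704, -0.0, -1.281]
contact_force: [-0.7, -0.5, -0.7]
opening: 0.174
```

Request:
arm_command(
  targets=[
    [0,0,0.003,0,0,0],
    [0,0,0,0,0,0],
    [0,0,0,0,0,0],
  ],
)

```text
clock: 13.4
eef_pos: [584.0, 32.4, 126.1]
tcp_rot: [-2.704, -0.0, -1.281]
contact_force: [0.1, -0.2, -0.1]
opening: 0.175
```

```bash
cat > st.py <<'E'
from h import *; from rig import r
s=r.sense();A=tcp(s);print(s["clock"],"F in slope axes",(s["contact_force"]@F).round(1),s["wrist_torque"].round(2),round(s["opening"],3),plate_from(A).round(1))
E
python3 st.py
```

```text
13.4 F in slope axes [-0.  -0.2 -0.1] [-0.13  0.27 -0.01] 0.175 [-76.6   1.2   6.1]
```

Request:
arm_command(
  targets=[
    [0,0,0.002,0,0,0],
    [0,0,0,0,0,0],
    [0,0,0,0,0,0],
  ],
)

```text
clock: 13.65
eef_pos: [584.9, 32.6, 124.3]
tcp_rot: [-2.704, -0.0, -1.281]
contact_force: [-0.4, -0.0, -0.8]
opening: 0.173
```

Request:
arm_command(
  targets=[
    [0,0,0.0015,0,0,0],
    [0,0,0,0,0,0],
    [0,0,0,0,0,0],
  ],
)

```text
clock: 13.9
eef_pos: [585.5, 32.8, 123.0]
tcp_rot: [-2.704, -0.0, -1.281]
contact_force: [-0.0, 0.3, -1.9]
opening: 0.175
```

```bash
python3 st.py; python3 - <<'E'
from h import *; from rig import r
for n,b in(("side",(255,160,80,70)),):
    f=r.grab_frame(n); cv2.imwrite(f"pics/{n}14.png",f["image"]); crop(f["image"],*b,9,f"pics/{n[0]}14.png")
E
```

```text
13.9 F in slope axes [-0.7  0.3 -1.7] [-0.11  0.29  0.  ] 0.175 [-76.6   1.2   2.6]
```

View pics/s14.png

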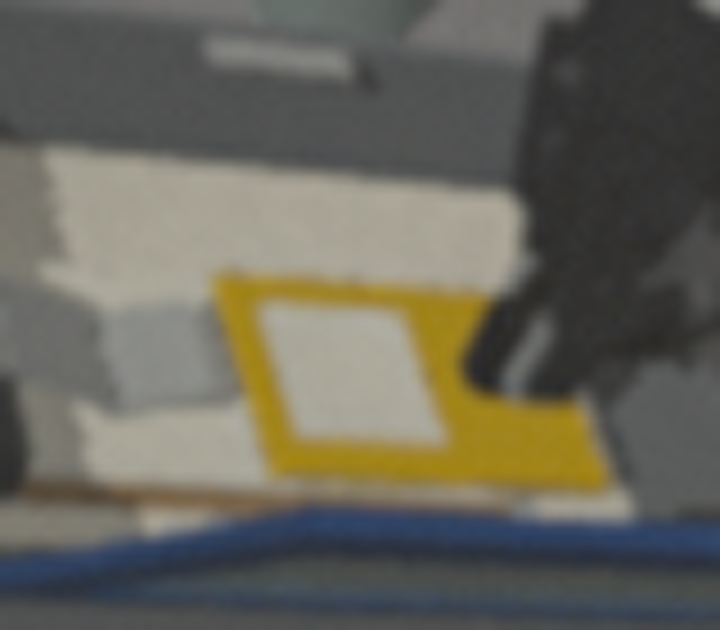

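Request:
arm_command(
  targets=[
    [0,0,0.0015,0,0,0],
    [0,0,0,0,0,0],
    [0,0,0,0,0,0],
  ],
)

```text
clock: 14.2
eef_pos: [586.1, 33.0, 121.7]
tcp_rot: [-2.704, -0.0, -1.281]
contact_force: [0.1, -0.4, -1.6]
opening: 0.174
```

Request:
arm_command(
  targets=[
    [0,0,0.0015,0,0,0],
    [0,0,0,0,0,0],
    [0,0,0,0,0,0],
  ],
)

```text
clock: 14.45
eef_pos: [586.8, 33.2, 120.5]
tcp_rot: [-2.704, -0.0, -1.281]
contact_force: [-3.0, 0.4, 4.2]
opening: 0.179
```

Request:
arm_command(
  targets=[
    [0,0,0.0015,0,0,0],
    [0,0,0,0,0,0],
    [0,0,0,0,0,0],
  ],
)

```text
clock: 14.7
eef_pos: [586.9, 33.2, 120.2]
tcp_rot: [-2.703, -0.0, -1.28]
contact_force: [-17.3, -3.9, 25.4]
opening: 0.172
```

```bash
python3 st.py
```

```text
14.7 F in slope axes [-5.3  1.2 30.5] [-0.44  0.88  0.07] 0.172 [-76.4   1.1  -0.5]
```

Request:
arm_command(
  targets=[
    [0,0,-0.0015,0,0,0],
    [0,-0.005,0,0,0,0],
    [0,-0.006,0,0,0,0],
    [0,-0.006,0,0,0,0],
    [0,-0.006,0,0,0,0],
    [0,0,0,0,0,0],
  ],
)

```text
clock: 15.2
eef_pos: [608.6, 39.4, 131.0]
tcp_rot: [-2.702, -0.001, -1.281]
contact_force: [-0.9, -0.0, 2.2]
opening: 0.177
```

```bash
python3 st.py; python3 - <<'E'
from h import *; from rig import r
for n,b in(("side",(245,160,80,70)),):
    f=r.grab_frame(n); cv2.imwrite(f"pics/{n}15.png",f["image"]); crop(f["image"],*b,9,f"pics/{n[0]}15.png")
E
```

```text
15.2 F in slope axes [0.2 0.2 2.4] [-0.03  0.06  0.01] 0.177 [-51.4   0.9  -0.3]
```

View pics/s15.png

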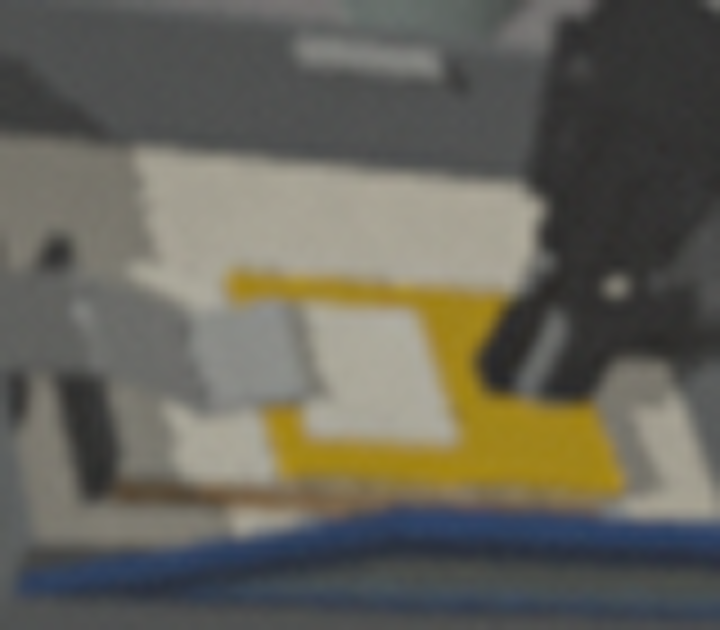

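Request:
arm_command(
  targets=[
    [0,-0.006,0,0,0,0],
    [0,-0.006,0,0,0,0],
    [0,-0.006,0,0,0,0],
    [0,-0.006,0,0,0,0],
    [0,-0.006,0,0,0,0],
    [0,0,0,0,0,0],
  ],
)

```text
clock: 15.75
eef_pos: [632.9, 47.1, 142.9]
tcp_rot: [-2.705, 0.0, -1.28]
contact_force: [-2.6, 1.4, 3.7]
opening: 0.177
```

Request:
arm_command(
  targets=[
    [0,-0.005,0,0,0,0],
    [0,-0.004,0,0,0,0],
    [0,-0.004,0,0,0,0],
    [0,0,0,0,0,0],
  ],
)

```text
clock: 16.08
eef_pos: [643.8, 50.4, 148.2]
tcp_rot: [-2.705, 0.0, -1.281]
contact_force: [-4.2, 0.1, 2.7]
opening: 0.178
```

```bash
python3 st.py; python3 - <<'E'
from h import *; from rig import r
for n,b in(("side",(235,160,80,70)),("top",(285,95,80,70))):
    f=r.grab_frame(n); cv2.imwrite(f"pics/{n}16.png",f["image"]); crop(f["image"],*b,9,f"pics/{n[0]}16.png")
E
```

```text
16.0833 F in slope axes [-2.5  1.3  4.1] [-0.21  0.44 -0.11] 0.178 [-10.8   1.4  -0.3]
```

View pics/s16.png

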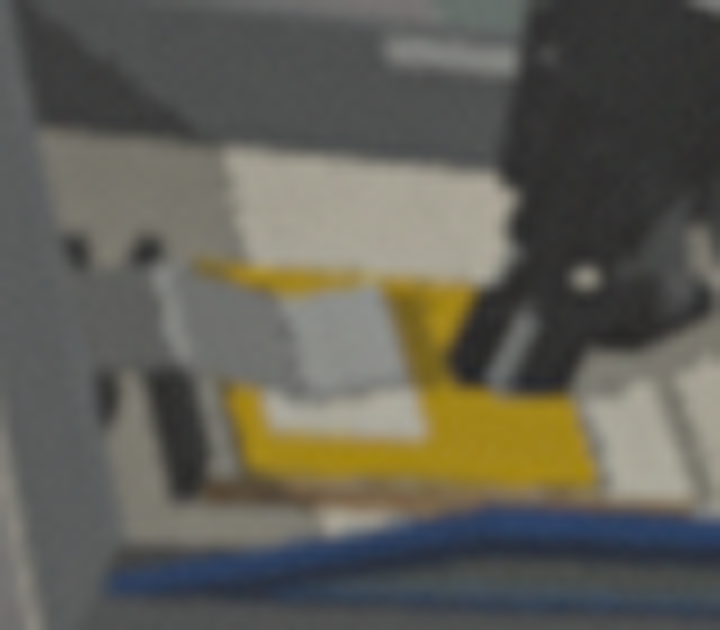

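View pics/t16.png

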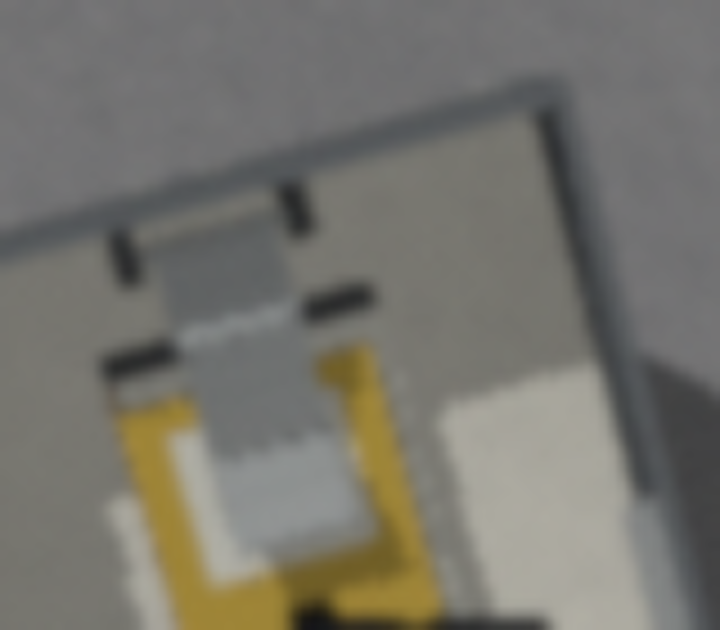

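Request:
arm_command(
  targets=[
    [0,-0.004,0,0,0,0],
    [0,-0.004,0,0,0,0],
    [0,0,0,0,0,0],
    [0,0,0,0,0,0],
  ],
)

```text
clock: 16.52
eef_pos: [650.9, 52.4, 151.6]
tcp_rot: [-2.704, -0.0, -1.281]
contact_force: [-2.1, 0.4, 1.6]
opening: 0.173
```

Request:
arm_command(
  targets=[
    [0,-0.0015,0,0,0,0],
    [0,0,0,0,0,0],
    [0,0,0,0,0,0],
  ],
)

```text
clock: 16.77
eef_pos: [651.7, 52.7, 152.0]
tcp_rot: [-2.705, 0.0, -1.281]
contact_force: [-5.5, -0.5, 2.4]
opening: 0.178
```

```bash
python3 st.py
```

```text
16.7667 F in slope axes [-3.9  1.1  4.5] [-0.27  0.69 -0.16] 0.178 [-1.7  1.3 -0.3]
```

Request:
arm_command(
  targets=[
    [0,-0.0015,0,0,0,0],
    [0,0,0,0,0,0],
    [0,0,0,0,0,0],
  ],
)

```text
clock: 17.02
eef_pos: [652.6, 53.0, 152.4]
tcp_rot: [-2.706, 0.0, -1.281]
contact_force: [-7.3, -1.6, 3.6]
opening: 0.177
```

Request:
arm_command(
  targets=[
    [0,-0.0012,0,0,0,0],
    [0,0,0,0,0,0],
    [0,0,0,0,0,0],
  ],
)

```text
clock: 17.27
eef_pos: [652.6, 53.1, 152.4]
tcp_rot: [-2.708, 0.001, -1.28]
contact_force: [-10.6, -4.8, 5.9]
opening: 0.178
```

```bash
python3 st.py; python3 - <<'E'
from h import *; from rig import r
for n,b in(("side",(235,160,80,70)),("top",(285,95,80,70))):
    f=r.grab_frame(n); cv2.imwrite(f"pics/{n}17.png",f["image"]); crop(f["image"],*b,9,f"pics/{n[0]}17.png")
E
```

```text
17.2667 F in slope axes [-8.  -1.6 10.2] [-0.78  1.24 -0.28] 0.178 [-0.6  1.4 -0.3]
```

View pics/t17.png

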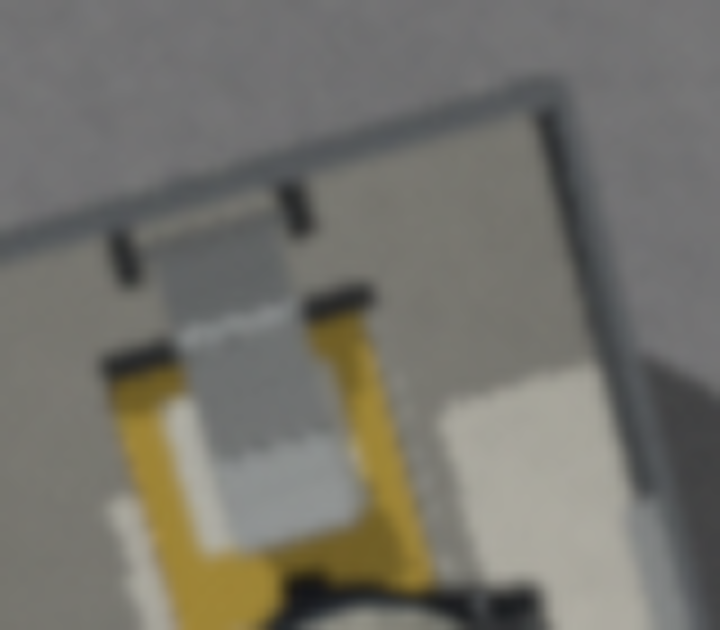

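Request:
arm_command(
  targets=[
    [0,0.0006,0,0,0,0],
    [0,0,0,0,0,0],
    [0,0,0,0,0,0],
    [0,0,0,0,0,0],
    [0,0,0,0,0,0],
    [0,0,0,0,0,0],
  ],
  fingers=0.045,
)

```text
clock: 17.87
eef_pos: [654.3, 53.3, 153.3]
tcp_rot: [-2.704, -0.0, -1.281]
contact_force: [0.2, -0.3, -0.2]
opening: 0.523
```

Request:
arm_command(
  targets=[
    [0,0,-0.01,0,0,0],
    [0,0,-0.02,0,0,0],
    [0,0,-0.03,0,0,0],
    [0,0,-0.035,0,0,0],
    [0,0,-0.04,0,0,0],
    [0,0,-0.04,0,0,0],
    [0,0.03,-0.02,0,0,0],
    [0,0.04,0,0,0,0],
    [0,0.04,0,0,0,0],
    [0,0.04,0,0,0,0],
    [0,0,0,0,0,0],
    [0,0,0,0,0,0],
    [0,0,0,0,0,0],
  ],
)

```text
clock: 18.95
eef_pos: [445.5, -9.6, 267.6]
tcp_rot: [-2.702, -0.001, -1.282]
contact_force: [0.6, 0.2, -0.0]
opening: 0.53
```

```bash
python3 st.py; python3 - <<'E'
from h import *; from rig import r
for n,b in(("side",(225,130,130,110)),("top",(265,90,130,110))):
    f=r.grab_frame(n); cv2.imwrite(f"pics/{n}18.png",f["image"]); crop(f["image"],*b,6,f"pics/{n[0]}18.png")
    c=np.array([(58,42,3),(58,-42,3),(-58,-42,3),(-58,42,3)]);print(((proj(f,HOME+c@F.T)-b[:2]+.5)*6).round().tolist())
E
```

```text
18.95 F in slope axes [ 0.6 -0.  -0.3] [-0.06  0.13  0.01] 0.53 [-148.     0.6  195.5]
[[202.0, 479.0], [168.0, 341.0], [399.0, 361.0], [442.0, 492.0]]
[[194.0, 286.0], [364.0, 236.0], [427.0, 467.0], [261.0, 516.0]]
```

View pics/s18.png

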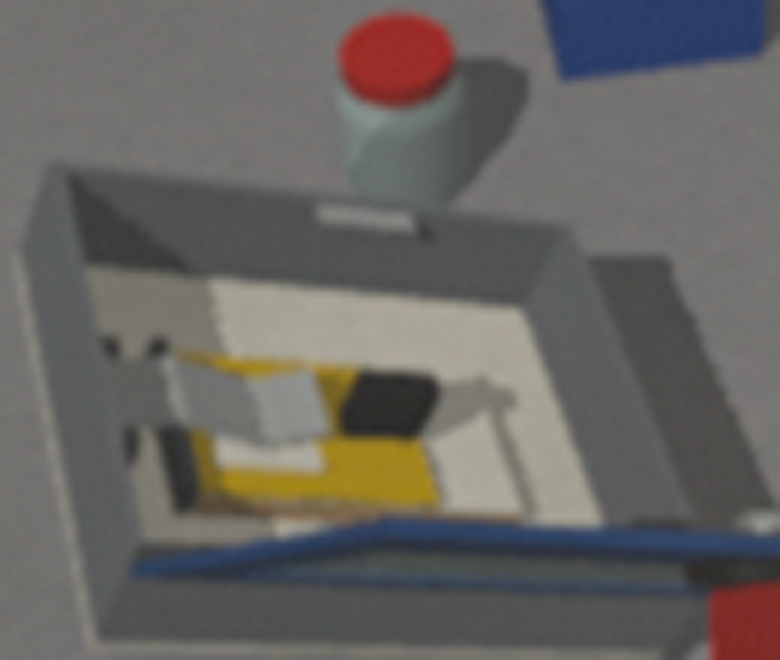

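View pics/t18.png

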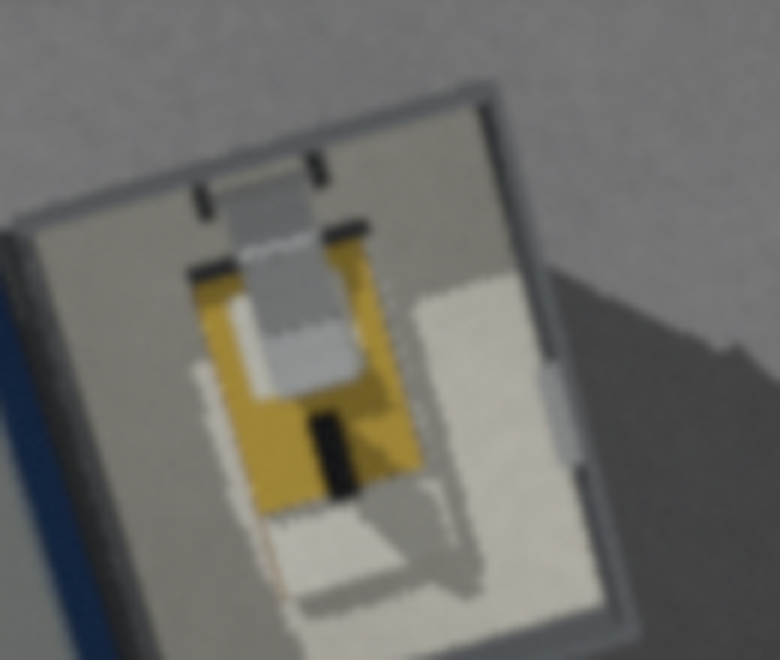

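View pics/top18.png

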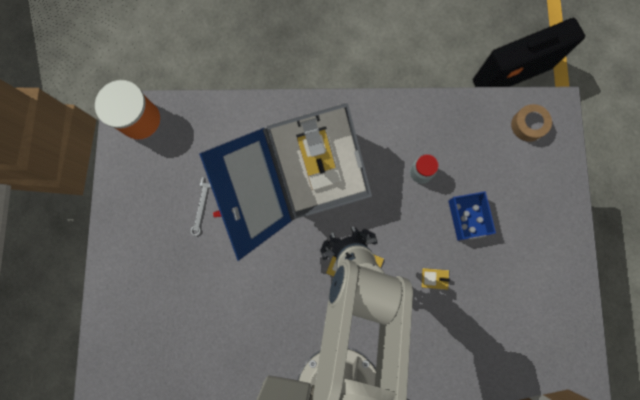

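The plate lies flat against the stop bar and under the centre of the arm. The door is open, and the bin, jar and wrench are where they started. I'll hand it in now.

```bash
python3 -c "
from rig import r
print(r.sign_off())"
```

```text
the job is handed in; nothing more can be done
None
```

I handed the job in at about 19 s of the 70 s allowed; the hand-in reported no verdict.

**What I did:**
- **Latch and door:** I turned the red knob about 1.4 rad from a start of about 0.07. I then lifted the door to about 0.48 rad and let go, and the pictures show it swung wide open by itself.
- **Plate:** I gripped the middle-sized yellow plate by its black finger grip. I lowered it until I felt the pile, then slid it up under the arm until the push rose with no further movement, which showed it had met the stop bar.
- **Release:** I opened the fingers and backed the gripper well clear, where the measured force was about zero.

**Last checks:** The final pictures show the following:
- The plate is straight, with its far edge against the stop bar.
- The sprung arm is on top of it and central.
- The grip is down the slope.
- The door is wide open.
- The bin, jar and wrench look unmoved.

Just before letting go, the arm's position put the plate's centre at about -0.6, 1.4 and -0.3 mm from home.

**Disagreements:** The side camera read about 1 to 2 pixels off in height and the top camera about 0.6 pixel off. I therefore set the plate's height and its stop by touch rather than by camera. The latch angle comes from the tool's turn, and I judged the door and the sprung arm by picture only; no joint reading was available for any of them.

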